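Lock the pivot-post nut of the foam cutter with its jam nut

ROBOT

A 7-joint arm with a two-finger parallel gripper is mounted at the origin on the work surface. World frame = base frame: x ahead of the robot, y to its left, z up, the work surface at z = 0. Lengths are in m, angles in rad, forces in N, time in s.
With the tool pointing down it reaches from about 0.4 to 0.85 m from the base axis. Payload 10.4 kg.
Tool frame: the origin (TCP) lies between the finger pads; the fingertips stand tip_extent ahead of it and the grasp point (between the pads) lies 2 mm behind it (tip_extent is the distance from the TCP to the fingertips, in m); z points along the fingers, y is the direction in which the jaws open and shut (so a half turn about z gives the same grasp; the last joint's range is limited). The gripper opens to 87 mm and grips with 3 to 60 N. Pads are 19 mm wide; open, the fingers measure 117 mm over their backs; the gripper's body (75 mm by 190 mm) begins 51 mm behind the grasp point.
Start: joints at [1.289, 0.332, -0.065, 1.46, 0.022, 1.35, -0.088], TCP at [0.16, -0.604, 0.24] pointing down, gripper open.
Joint ranges: [-2.6, 2.6], [-0.5, 2.12], [-1.47, 1.34], [0.16, 2.42], [-1.27, 4.41], [0.06, 2.06], [-2.6, 2.6]. Speed limits (rad/s): [2.22, 2.22, 2.79, 2.79, 3.14, 3.14, 3.14].

INTERFACE

Orientations are given as a unit quaternion [x, y, z, w].
In Python, from bench import read_state, camera, camera_params, close_job, tip_extent gives the robot as it stands. The module is installed in compiled form; this text tells all that it offers.
- The arm moves only by the tool send_rows, never from a script. Its argument "steps" is a list of rows, each a list of 7 numbers: the turn, a rotation vector about the tool's x, y, z in degrees, then the shift along the tool's x, y, z in m, then the gripper's target within -1 to 1 (shut at 1, half-way at 0, fully open at -1). In form: [[ax, ay, az, x, y, z, jaw], ...]. A call has exactly 10 rows; each row shifts and turns the pose as measured when the row begins, along the tool's axes as they then stand; what a row does not reach is not made up. A row lasts 1/10 s, in which the tool goes at most 50 mm and 8.59 degrees, less where a joint would pass 70% of its speed; a pose out of reach is approached as far as the arm can. A call with a gripper value outside its range is refused whole. The fingers move at their own pace and stop on an object; "force" is the grip in N (left out, the last holds). Time passes only in rows, so rows that do not move let the fingers close, or fill a call up. It gives the time, the measured TCP pose, the force and the opening at its end, in the units of the state.
- read_state(): the state, without advancing time (a new reading comes with each control period).
- camera(name): name is "scene" or "top"; returns (picture, depth): 400x640x3 uint8, blue, green, red; 400x640 float32, m along the optical axis (not along the pixel's ray), 0 where there is no reading.
- camera_params(name): a dict with "camera_matrix" (3x3 intrinsics, pixels), "dist" ([k1, k2, p1, p2, k3] as OpenCV has them; the pictures are not rectified), "world_from_camera" (4x4, takes a point from camera to world coordinates). Camera axes: x right, y down, z forward; pixel columns grow to the right and rows downward; lengths in m; the calibration is good to about 2 mm. A picture is of the moment at which its call begins. camera_params takes no time and is no camera call.
- close_job(): hands the job in, once; it reports no verdict.
The state is a dict: "time": time; "joint_positions": joint angles; "joint_vel": joint speeds; "joint_torque": joint torques, N m; "ee_pos": TCP position; "eef_rot": TCP orientation; "ft_force": force on the tool from outside, world axes, zero at the start; "torque": the same for the moment, N m; "width": finger opening in m.
Only numpy, scipy, OpenCV 4.12 (cv2) and the standard library are available. Lean on these libraries where they do the work, as an engineer would, in place of code of your own. Each camera call takes 0.05 s, during which the arm holds its last target.

TASK

The height nut on the foam cutter's pivot post has just been set and must be locked without losing the setting. Slide the big blue-handled spanner flat along the bed fully onto the brass lower nut, its handle lying beside the brass pin that will keep it from turning, and let go; then push the jam nut's orange-knobbed lever clockwise (seen from above) until the jam nut is firmly tight against it, at about 7.5 N of push at the knob and never as much as 10 N. Leave the spanner on the nut and do not disturb the other things.

Things in the scene. Friction and masses are not known exactly. Their poses are not given: they have to be found in the camera images.
- spanner_grip (a point): Where to grasp the loose blue-handled spanner (near its centre of mass), half-way up. It is flat, 12 mm thick, 234 mm long, about 280 g, flat on the table at the start; handle 18 mm wide, from 38 to 210 mm behind the jaw's centre. Own x runs from handle to jaw, z up. This point is 85 mm behind the jaw's centre
- spanner_jaw (a point): Centre of the same spanner's open steel jaw (on the nut's axis when seated), half-way up; axes as spanner_grip. Opening 42.4 mm between two parallel fingers, 65 mm over all, with flared tips that reach 24 mm ahead of this point; the throat is 25 mm behind it, so the nut's corner stops the spanner about 2 mm past centre
- nut_centre (a point): Centre of the brass lower nut on the upright post, 11 mm above the bed. Hexagon, 40 mm across flats, 46 over corners, 18 high, underside 2 mm above the bed. Flats face its own +y and -y: the spanner goes on travelling along its +x. Turns at only 0.16 N m: unheld, it is dragged round with the jam nut. Over 0.35 rad from the cutter's x its setting is lost; the spanner's play takes up to 0.25
- washer_mark (a point): Centre of the thin blue captive washer between the nuts (39 mm across, white mark on its +x). Its x is in line with the lower nut's until the jam nut bears on it; then it twists clockwise with the jam nut, taking 0.45 N m to start and 5 N m more per rad, and stays where it is left. Tight: twisted at least 0.02 rad; over 0.11 rad is overtightened
- knob (a point): Middle of the upright orange knob (18 mm diameter, 40 tall; this point 20 mm below its top, 56 mm above the bed) on the end of the jam nut's lever, 100 mm from the post's axis. Lever bar underside 26 mm above the bed, over the spanner. It starts on the cutter's left (+y) and swings away from the robot: 0.5 to 0.9 rad at light drag (0.05 N m), then bears; its x is then in line with the washer's
- cutter: Fixed foam cutter, off. Origin on the table, on the post's axis; x away from the robot. Grey bed top 30 mm up, x -220 to +170, y -150 to +150 mm. Post top 58 mm above the bed. Brass reaction pin (12 mm diameter, 28 tall) at x -195, y +22, 5 to 15 mm clear of the +y side of the seated spanner's handle. Thin arm (205 mm tall over the bed) and upright wire at x over 120, y over 65
- spare_nut: Bystander: dark steel hexagon nut, 30 mm across flats, 13 mm high, loose on the far part of the bed; origin under its centre
- small_spanner: Bystander: small dark spanner 130 mm long, 6 mm thick, too small for the nut; origin under its jaw
- foam_step: Bystander: pink foam stepped block 60 x 50 x 50 mm; origin under its centre
- foam_l: Bystander: pink foam L-shaped block about 80 x 80 x 30 mm; origin under its long leg's centre
- card_house: Bystander: white card house model 90 x 85 x 80 mm; origin under its centre
- bits_jar: Bystander: pale jar with white cap, 60 mm diameter, 70 mm high; origin under its centre

How it is judged:
On the way, in this order (a step that is already met when the one before it is completed fails the run):
1. the spanner is home on the lower nut, flat on the bed (horizontal distance between spanner_jaw and nut_centre below 0.008 m and z of spanner_jaw in the frame of cutter below 0.041 m and angle between the x axis of spanner_jaw and the x axis of nut_centre, either way round below 0.2 rad), for 0.2 s.
2. the jam nut is tightened with the spanner holding the lower nut (angle between the x axis of washer_mark and the x axis of nut_centre, either way round above 0.02 rad and horizontal distance between spanner_jaw and nut_centre below 0.01 m and contact force between spanner and nut above 1 N), for 0.2 s.
At the end, for the whole second after the job is handed in: Lever within 0.06 rad of the washer's line, washer twisted at least 0.02 rad from the lower nut, lower nut within 0.35 rad of the cutter's x; spanner at rest, flat on the bed (jaw centre under 11 mm above it), jaw centre within 10 mm of the nut's axis (angle between the x axis of washer_mark and the x axis of nut_centre, either way round above 0.02 rad and angle between the x axis of knob and the x axis of washer_mark, either way round below 0.06 rad and horizontal distance between spanner_jaw and nut_centre below 0.01 m and z of spanner_jaw in the frame of cutter below 0.041 m and angle between the x axis of nut_centre and the x axis of cutter, either way round below 0.35 rad and linear speed of spanner below 0.02 m/s); the robot touches nothing.
It fails at once if the lower nut is turned more than 0.35 rad: its setting is lost (angle between the x axis of nut_centre and the x axis of cutter, either way round above 0.35 rad).
It fails at once if the jam nut is overtightened (washer twisted more than 0.11 rad, 10 N at the knob) (angle between the x axis of washer_mark and the x axis of nut_centre, either way round above 0.11 rad).
It fails at once if a bystander is moved more than 30 mm (distance of any of spare_nut, small_spanner, foam_step, foam_l, card_house, bits_jar from where it was at the start of the episode above 0.03 m).
It also fails if it takes over 72 s, if anything falls off the work surface, if the arm or the gripper's body presses on something with over 40 N, if the wrist force passes 120 N, or if a joint passes its speed limit or range.

## Working session

There is one attempt and no reset: what is moved stays moved. The work goes in short steps, Python scripts to look and compute and a tool call to move; the robot and the scene stay as the last step left them, time stands still between calls to the robot, and variables do not carry over. Pictures are saved under pics/ and viewed, and the job is handed in when it is done.

Besides the shell and the picture viewer there is one more tool, called after "Call:" by a JSON object that holds its "fn" and its "kwargs", one argument or row to a line. send_rows: Moves the arm, as the interface text tells. Its arguments: {"type":"object","properties":{"steps":{"type":"array"},"force":{"type":"number"}},"required":["steps"]}

```bash
mkdir -p pics; python3 - <<'E'
from bench import *
import cv2,numpy as np
s=read_state();print(s);print(tip_extent if not callable(tip_extent) else tip_extent())
for n in("scene","top"):
    p,d=camera(n);cv2.imwrite(f"pics/{n}0.png",p);np.save(f"{n}0.npy",d)
    print(n,camera_params(n))
E
```

```text
{'time': 0.0, 'joint_positions': array([ 1.28940615,  0.33287319, -0.06466572,  1.46091725,  0.02158786,
        1.34989397, -0.08852792]), 'joint_vel': array([ 0.00081231,  0.00042972, -0.00039256, -0.00028343,  0.00063809,
        0.00064519, -0.00024988]), 'joint_torque': array([-1.20013451e-04, -6.23264551e+01,  2.46679096e-02, -3.89889550e+01,
       -6.14378066e-02,  3.98623093e-02,  1.38154951e-04]), 'ee_pos': array([ 0.15983469, -0.60385338,  0.2387645 ]), 'eef_rot': array([ 9.91642630e-01,  1.29013204e-01, -1.21365130e-04, -6.87896616e-04]), 'ft_force': array([ 1.21387161, -0.19541057, -0.26730125]), 'torque': array([0.03756032, 0.01350121, 0.01379976]), 'width': 0.08724955632723755}
0.017
scene {'camera_matrix': array([[378.15138354,   0.        , 312.91840016],
       [  0.        , 378.15138354, 205.3446416 ],
       [  0.        ,   0.        ,   1.        ]]), 'dist': array([-0.07377458,  0.        ,  0.        ,  0.        ,  0.        ]), 'world_from_camera': array([[-0.71488678,  0.51390746, -0.47416876,  0.97267855],
       [ 0.69923816,  0.52375781, -0.4865632 ,  0.46449072],
       [-0.00169887, -0.67939449, -0.73377124,  0.78672508],
       [ 0.        ,  0.        ,  0.        ,  1.        ]])}
top {'camera_matrix': array([[369.59942725,   0.        , 319.19094331],
       [  0.        , 369.59942725, 202.12608655],
       [  0.        ,   0.        ,   1.        ]]), 'dist': array([0.02419697, 0.        , 0.        , 0.        , 0.        ]), 'world_from_camera': array([[-5.66714818e-03, -9.85078814e-01,  1.72010505e-01,
         3.31763441e-01],
       [-9.99609231e-01,  8.72026779e-04, -2.79396804e-02,
         1.56734835e-02],
       [ 2.73727894e-02, -1.72101627e-01, -9.84698817e-01,
         1.11706141e+00],
       [ 0.00000000e+00,  0.00000000e+00,  0.00000000e+00,
         1.00000000e+00]])}
```

View pics/top0.png

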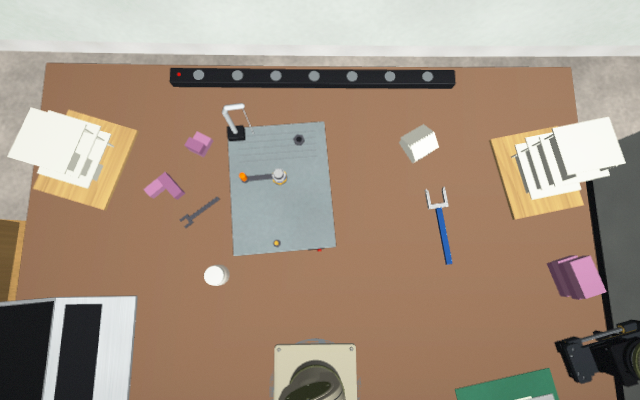

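View pics/scene0.png

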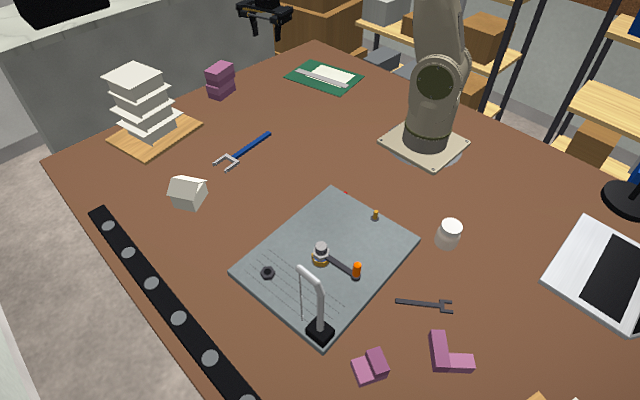

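Top view: spanner at about (440,225) with the jaw up at (437,198); bed spans (228–335, 122–255), post (279,177), knob (243,177), pin (277,243).

```bash
cat > h.py <<'E'
from bench import *
import cv2,numpy as np
P={n:camera_params(n) for n in("scene","top")}
def ray(n,uv):
    p=P[n];q=cv2.undistortPoints(np.array(uv,float).reshape(-1,1,2),p["camera_matrix"],p["dist"]).reshape(-1,2)
    return np.c_[q,np.ones(len(q))]@p["world_from_camera"][:3,:3].T, p["world_from_camera"][:3,3]
def onz(n,uv,z):
    r,o=ray(n,uv);return o+r*((z-o[2])/r[:,2])[:,None]
def cloud(n,d):
    h,w=d.shape;u,v=np.meshgrid(np.arange(w),np.arange(h))
    r,o=ray(n,np.c_[u.ravel(),v.ravel()]);return (o+r*d.reshape(-1,1)).reshape(h,w,3)
def proj(n,X):
    p=P[n];T=np.linalg.inv(p["world_from_camera"])
    return cv2.projectPoints(np.array(X,float).reshape(-1,1,3),cv2.Rodrigues(T[:3,:3])[0],T[:3,3],p["camera_matrix"],p["dist"])[0].reshape(-1,2)
E
python3 - <<'E'
from h import *
for n,boxes in(("top",[(400,170,480,270),(220,95,345,260)]),("scene",[(200,120,290,180),(220,180,430,360)])):
    im=cv2.imread(f"pics/{n}0.png")
    for i,(a,b,c,d) in enumerate(boxes):
        k=min(800/(c-a),600/(d-b));cv2.imwrite(f"pics/{n}c{i}.png",cv2.resize(im[b:d,a:c],None,fx=k,fy=k,interpolation=cv2.INTER_CUBIC));print(n,i,k)
    C=cloud(n,np.load(f"{n}0.npy"));hsv=cv2.cvtColor(im,cv2.COLOR_BGR2HSV)
    b=(hsv[...,0]>100)&(hsv[...,0]<125)&(hsv[...,1]>150)
    roi=np.zeros_like(b);x0,y0,x1,y1=boxes[0];roi[y0:y1,x0:x1]=1
    m=b&roi;pts=C[m];vv,uu=np.nonzero(m)
    q=onz(n,np.c_[uu,vv],.012)[:,:2]
    mu=q.mean(0);w,V=np.linalg.eigh(np.cov((q-mu).T));ax=V[:,1]*np.sign(V[0,1]);t=(q-mu)@ax
    print(n,"blue",m.sum(),mu,ax,np.degrees(np.arctan2(ax[1],ax[0])),t.min(),t.max(),np.sqrt(12*w[0]),"z",np.median(pts[:,2]))
    x0,y0,x1,y1=boxes[1];roi[:]=0;roi[y0:y1,x0:x1]=1
    o=(hsv[...,0]>5)&(hsv[...,0]<18)&(hsv[...,1]>200)&(hsv[...,2]>150)&roi
    vv,uu=np.nonzero(o);print("orange",uu.mean(),vv.mean(),C[o].mean(0),C[o][:,2].max())
E
```

```text
top 0 6.0
top 1 3.6363636363636362
top blue 323 [ 0.42443404 -0.38884279] [0.99125559 0.13195591] 7.582631653479154 -0.0850285875383553 0.0830223803982327 0.01740910720423519 z 0.01109262731545102
orange 243.0344827586207 176.44827586206895 [0.58383876 0.20117206 0.09596648] 0.10968621611445739
scene 0 8.88888888888889
scene 1 3.3333333333333335
scene blue 213 [ 0.42567438 -0.38663784] [0.99203618 0.12595326] 7.2358084530778175 -0.0863110633218255 0.08037729440288689 0.02257277272585335 z 0.01214792939120879
orange 356.75757575757575 264.75757575757575 [0.58738038 0.20341149 0.10642332] 0.10933600030089718
```

```bash
ls pics
```

```text
scene0.png
scenec0.png
scenec1.png
top0.png
topc0.png
topc1.png
```

View pics/topc0.png

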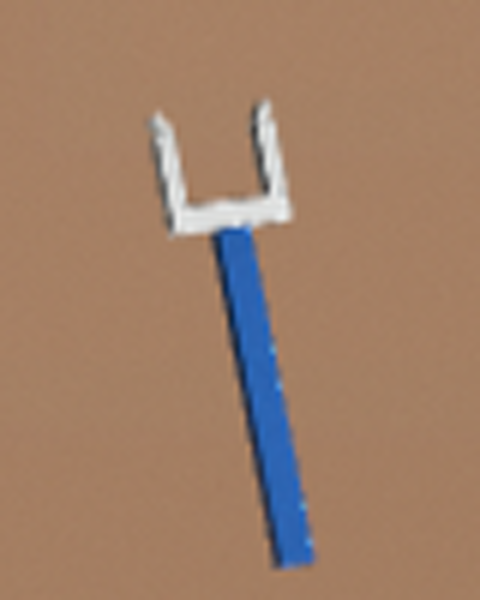

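View pics/topc1.png

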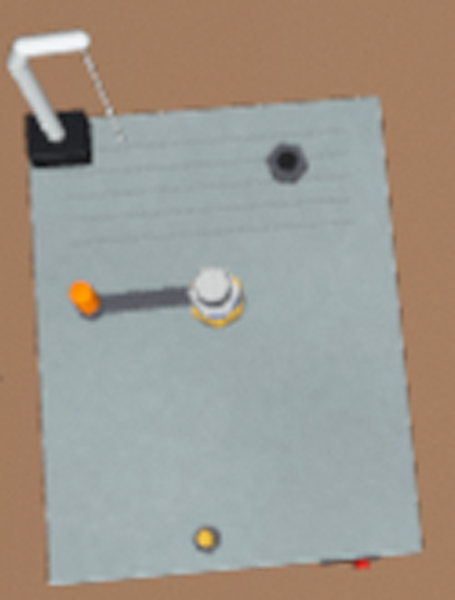

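View pics/scenec1.png

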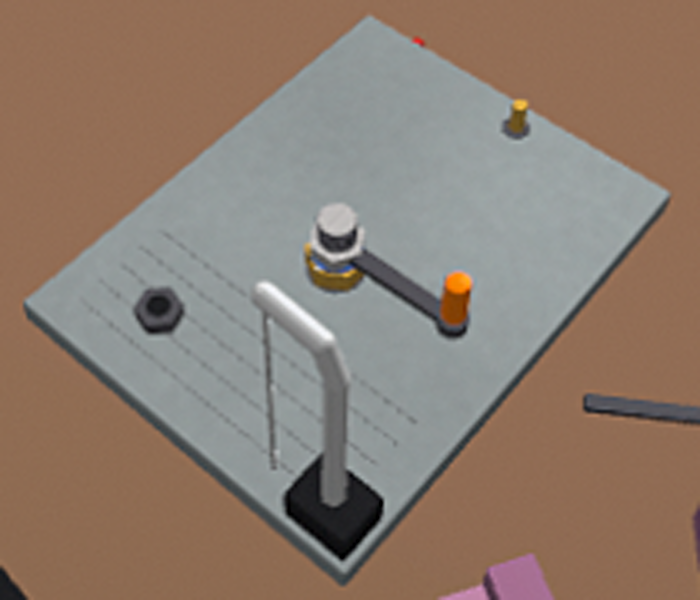

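Crops: post top at (213,285) in top crop and (337,216) in scene crop; pin top (205,538)/(519,103); the spare nut is at far side. Fit the cutter pose from these.

```bash
python3 - <<'E'
from h import *
from scipy.optimize import least_squares
def un(p,k,o): return (np.array(p)+.5)/k-.5+np.array(o)
kt,ot=600/165,(220,95);ks,os_=10/3,(220,180)
# local pts
c={'fr':(.17,-.15,.03),'nr':(-.22,-.15,.03),'nl':(-.22,.15,.03),'fl':(.17,.15,.03),'post':(0,0,.088),'pin':(-.195,.022,.058)}
ob=[('top','fr',(380,97)),('top','nr',(421,551)),('top','nl',(50,584)),('top','post',(213,285)),('top','pin',(205,538)),
('scene','fr',(25,304)),('scene','nr',(370,15)),('scene','nl',(667,193)),('scene','post',(337,216)),('scene','pin',(519,103))]
uv={n:np.array([un(p,kt if n=='top' else ks,ot if n=='top' else os_) for m,_,p in ob if m==n]) for n in P}
L={n:np.array([c[k] for m,k,_ in ob if m==n]) for n in P}
def W(x,l):
    a=x[2];return np.c_[l[:,:2]@np.array([[np.cos(a),np.sin(a)],[-np.sin(a),np.cos(a)]])+x[:2],l[:,2]]
for ns in (['top'],['scene'],['top','scene']):
    f=lambda x:np.concatenate([(proj(n,W(x,L[n]))-uv[n]).ravel() for n in ns])
    r=least_squares(f,[.57,.1,0],loss='soft_l1');print(ns,r.x,np.degrees(r.x[2]));print(f(r.x).reshape(-1,2).round(1).tolist())
    x=r.x
# spanner fit by jaw keypoints etc, top
k0,o0=6,(400,170)
sp=[((-.21,.009,.012),(274,567)),((-.21,-.009,.012),(313,565)),((-.037,.0325,.012),(172,233)),((-.037,-.0325,.012),(290,217))]
l=np.array([a for a,_ in sp]);u=np.array([un(b,k0,o0) for _,b in sp])
f=lambda x:(proj('top',W(x,l))-u).ravel()
r=least_squares(f,[.54,-.37,.13]);print(r.x,np.degrees(r.x[2]),f(r.x).round(1))
E
```

```text
['top'] [0.59654582 0.10339038 0.08094064] 4.637557151345192
[[0.1, -0.6], [0.7, 0.4], [-0.5, 0.3], [-0.1, -0.2], [-0.1, -0.1]]
['scene'] [0.59533353 0.10358743 0.08421692] 4.825274227520262
[[-1.3, -0.5], [-0.8, -0.7], [1.6, -0.5], [0.3, 0.9], [0.3, 0.3]]
['top', 'scene'] [0.59604194 0.10350309 0.08233591] 4.717500015477159
[[0.0, -0.5], [0.7, 0.5], [-0.4, 0.6], [-0.1, 0.0], [-0.1, 0.1], [-1.5, -0.5], [-0.8, -0.5], [1.5, -0.2], [0.0, 1.0], [0.2, 0.5]]
[ 0.54638342 -0.37377205  0.11862575] 6.796754813656115 [ 0.3  0.4 -0.2 -0.1 -0.7 -0.2  0.6 -0.1]
```

View pics/scenec0.png

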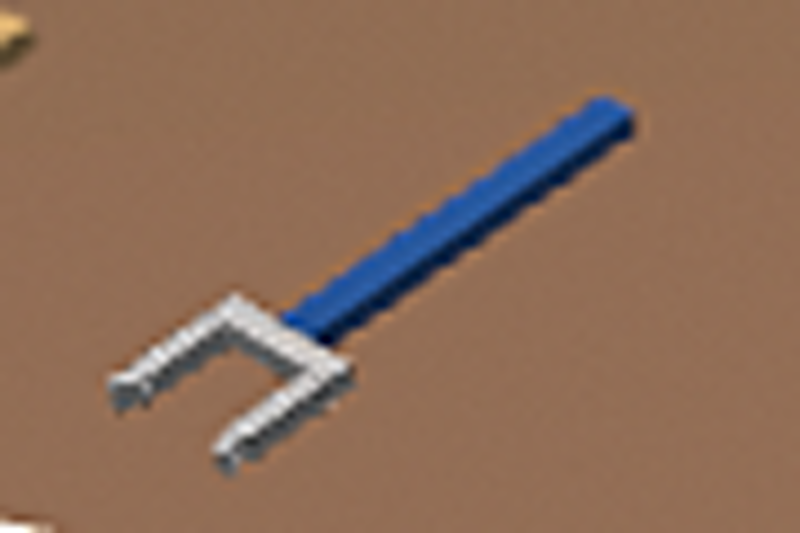

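```bash
cat >> h.py <<'E'
from scipy.spatial.transform import Rotation as R
def delta(x,y,z,yaw):
    """remaining shift in the tool frame, turn as rotvec deg"""
    s=read_state();Rt=R.from_quat(s["eef_rot"]);a=np.radians(yaw)
    T=R.from_matrix(np.array([[np.cos(a),np.sin(a),0],[np.sin(a),-np.cos(a),0],[0,0,-1.]]))
    print("t",round(s["time"],2),"pos",s["ee_pos"].round(4),"F",s["ft_force"].round(1),"w",round(s["width"],4))
    print("shift",Rt.inv().apply(np.array([x,y,z])-s["ee_pos"]).round(4),"turn",np.degrees((Rt.inv()*T).as_rotvec()).round(2), "shift along target axes",T.inv().apply(np.array([x,y,z])-s["ee_pos"]).round(4))
E
python3 -c "
from h import *
delta(.4625,-.384,.10,7.3)"
```

```text
t 0.1 pos [ 0.1599 -0.6039  0.2388] F [ 0.3 -0.4  0.3] w 0.0869
shift [ 0.3488 -0.1349  0.139 ] turn [-0.07  0.01  7.53] shift along target axes [ 0.3281 -0.1796  0.1388]
```

Call:
{"fn": "send_rows", "kwargs": {
  "steps": [
    [0, 0, 7.5, 0, 0, 0, -0.4],
    [0, 0, 0, 0.041, -0.0225, 0.017, -0.4],
    [0, 0, 0, 0.041, -0.0225, 0.017, -0.4],
    [0, 0, 0, 0.041, -0.0225, 0.017, -0.4],
    [0, 0, 0, 0.041, -0.0225, 0.017, -0.4],
    [0, 0, 0, 0.041, -0.0225, 0.017, -0.4],
    [0, 0, 0, 0.041, -0.0225, 0.017, -0.4],
    [0, 0, 0, 0.041, -0.0225, 0.017, -0.4],
    [0, 0, 0, 0.041, -0.0225, 0.017, -0.4],
    [0, 0, 0, 0, 0, 0, -0.4]
  ],
  "force": 30
}}

```text
time: 1.1
ee_pos: [0.4645, -0.3812, 0.0964]
eef_rot: [0.998, 0.058, -0.002, -0.002]
ft_force: [-0.7, -1.0, 0.1]
width: 0.0609
```

```bash
python3 -c "
from h import *
delta(.4625,-.384,.0195,7.3)"
```

```text
t 1.1 pos [ 0.4645 -0.3812  0.0964] F [-0.7 -1.   0.1] w 0.0609
shift [-0.002   0.0029  0.0769] turn [-0.25  0.22 -0.64] shift along target axes [-0.0023  0.0025  0.0769]
```

Call:
{"fn": "send_rows", "kwargs": {
  "steps": [
    [-0.2, 0.2, -0.6, -0.002, 0.0028, 0.02, -0.4],
    [0, 0, 0, 0, 0, 0.025, -0.4],
    [0, 0, 0, 0, 0, 0.02, -0.4],
    [0, 0, 0, 0, 0, 0.01, -0.4],
    [0, 0, 0, 0, 0, 0, -0.4],
    [0, 0, 0, 0, 0, 0, -0.4],
    [0, 0, 0, 0, 0, 0, -0.4],
    [0, 0, 0, 0, 0, 0, -0.4],
    [0, 0, 0, 0, 0, 0, -0.4],
    [0, 0, 0, 0, 0, 0, -0.4]
  ]
}}

```text
time: 2.1
ee_pos: [0.4647, -0.3833, 0.021]
eef_rot: [0.998, 0.066, 0.001, -0.0]
ft_force: [-0.4, -0.6, -0.5]
width: 0.0611
```

```bash
python3 -c "
from h import *
delta(.4625,-.384,.0195,7.3)
print(R.from_quat(read_state()['eef_rot']).as_matrix().round(3))
p,d=camera('scene');cv2.imwrite('pics/s1.png',cv2.resize(p[100:220,180:320],None,fx=5,fy=5))
p,d=camera('top');cv2.imwrite('pics/t1.png',cv2.resize(p[150:290,370:530],None,fx=4,fy=4))"
```

```text
t 2.1 pos [ 0.4647 -0.3833  0.021 ] F [-0.4 -0.6 -0.5] w 0.0611
shift [-0.0023  0.0004  0.0015] turn [ 0.   -0.07  0.23] shift along target axes [-0.0023  0.0004  0.0015]
[[ 0.991  0.131  0.001]
 [ 0.131 -0.991  0.   ]
 [ 0.001  0.    -1.   ]]
```

View pics/s1.png

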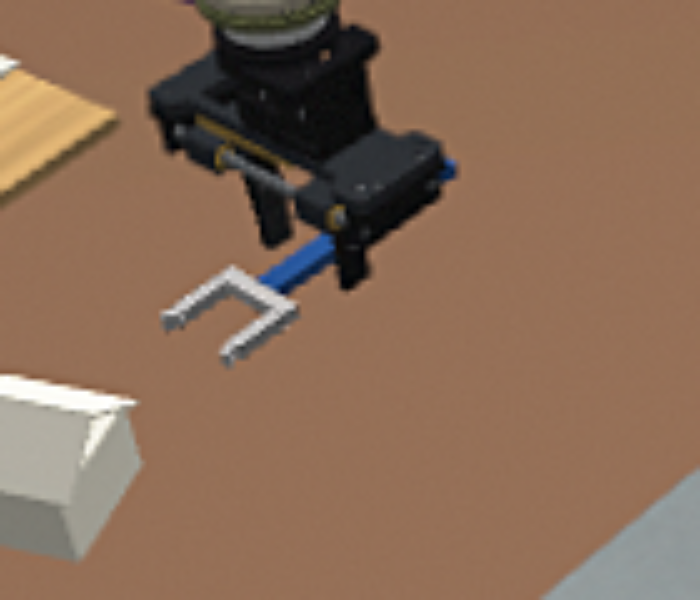

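The fingers straddle the blue handle at about (310,250) in the crop. Lower 1.5 mm and close.

Call:
{"fn": "send_rows", "kwargs": {
  "steps": [
    [0, 0, 0.2, -0.002, 0.0004, 0.0015, -0.4],
    [0, 0, 0, 0, 0, 0, 1],
    [0, 0, 0, 0, 0, 0, 1],
    [0, 0, 0, 0, 0, 0, 1],
    [0, 0, 0, 0, 0, 0, 1],
    [0, 0, 0, 0, 0, 0, 1],
    [0, 0, 0, 0, 0, 0, 1],
    [0, 0, 0, 0, 0, 0, 1],
    [0, 0, 0, 0, 0, 0, 1],
    [0, 0, 0, 0, 0, 0, 1]
  ],
  "force": 35
}}

```text
time: 3.2
ee_pos: [0.4625, -0.384, 0.0191]
eef_rot: [0.998, 0.064, 0.0, -0.0]
ft_force: [1.0, -0.4, -1.0]
width: 0.0175
```

```bash
python3 -c "
from h import *
delta(.4625,-.384,.11,5)"
```

```text
t 3.2 pos [ 0.4625 -0.384   0.0191] F [ 1.  -0.4 -1. ] w 0.0175
shift [ 0.0001  0.     -0.0909] turn [-0.01 -0.05  2.32] shift along target axes [ 0.      0.     -0.0909]
```

Call:
{"fn": "send_rows", "kwargs": {
  "steps": [
    [0, 0, 0, 0, 0, -0.01, 1],
    [0, 0, 0, 0, 0, -0.03, 1],
    [0, 0, 0, 0, 0, -0.03, 1],
    [0, 0, 1.2, 0, 0, -0.02, 1],
    [0, 0, 1.2, 0, -0.03, 0, 1],
    [0, 0, 0, 0, -0.04, 0, 1],
    [0, 0, 0, 0, -0.04, 0, 1],
    [0, 0, 0, 0, -0.04, 0, 1],
    [0, 0, 0, 0, -0.04, 0, 1],
    [0, 0, 0, 0, -0.03, 0, 1]
  ]
}}

```text
time: 4.2
ee_pos: [0.4408, -0.1611, 0.1169]
eef_rot: [0.999, 0.038, 0.0, 0.001]
ft_force: [-0.1, 0.4, -2.0]
width: 0.0178
```

```bash
python3 -c "
from h import *
delta(.4368,.0904,.11,4.7)"
```

```text
t 4.2 pos [ 0.4408 -0.1611  0.1169] F [-0.1  0.4 -2. ] w 0.0178
shift [ 0.0152 -0.251   0.0066] turn [ 0.07 -0.04 -0.31] shift along target axes [ 0.0166 -0.251   0.0069]
```

Call:
{"fn": "send_rows", "kwargs": {
  "steps": [
    [0, 0, -0.3, 0.002, -0.035, 0, 1],
    [0, 0, 0, 0.002, -0.035, 0, 1],
    [0, 0, 0, 0.002, -0.035, 0, 1],
    [0, 0, 0, 0.002, -0.035, 0, 1],
    [0, 0, 0, 0.002, -0.035, 0, 1],
    [0, 0, 0, 0.002, -0.035, 0, 1],
    [0, 0, 0, 0.002, -0.025, 0, 1],
    [0, 0, 0, 0.002, -0.015, 0, 1],
    [0, 0, 0, 0, 0, 0, 1],
    [0, 0, 0, 0, 0, 0, 1]
  ]
}}

```text
time: 5.2
ee_pos: [0.4329, 0.1041, 0.1221]
eef_rot: [0.999, 0.045, 0.003, 0.003]
ft_force: [-0.1, -1.5, -2.2]
width: 0.0174
```

```bash
python3 -c "
from h import *
delta(.4368,.0904,.055,4.7)
p,d=camera('scene');cv2.imwrite('pics/s2.png',cv2.resize(p[150:350,220:440],None,fx=3,fy=3))
p,d=camera('top');cv2.imwrite('pics/t2.png',cv2.resize(p[95:295,200:360],None,fx=3,fy=3))"
```

```text
t 5.2 pos [0.4329 0.1041 0.1221] F [-0.1 -1.5 -2.2] w 0.0174
shift [0.0023 0.0137 0.0672] turn [ 0.33 -0.3   0.48] shift along target axes [0.0028 0.014  0.0671]
```

View pics/s2.png

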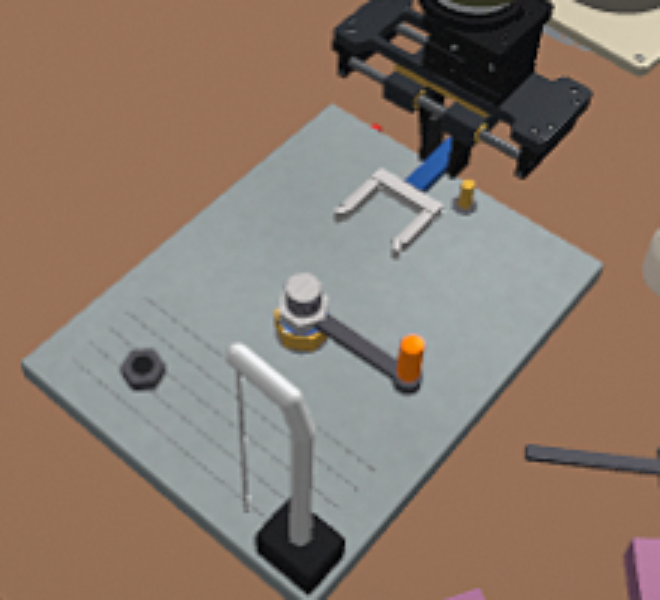

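View pics/t2.png

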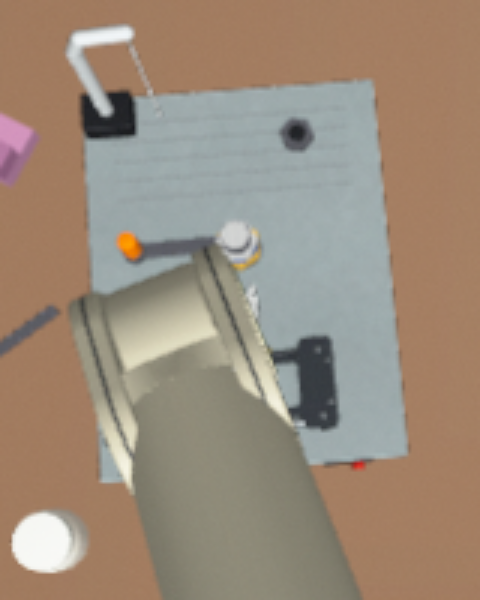

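The spanner hangs level; jaw above the bed near (390,210) in the scene crop, pin at (466,195). The top view is occluded by the arm.

Call:
{"fn": "send_rows", "kwargs": {
  "steps": [
    [0.3, -0.3, 0.5, 0.0025, 0.014, 0, 1],
    [0, 0, 0, 0, 0, 0, 1],
    [0, 0, 0, 0, 0, 0.02, 1],
    [0, 0, 0, 0, 0, 0.02, 1],
    [0, 0, 0, 0, 0, 0.014, 1],
    [0, 0, 0, 0, 0, 0.01, 1],
    [0, 0, 0, 0, 0, 0, 1],
    [0, 0, 0, 0, 0, 0, 1],
    [0, 0, 0, 0, 0, 0, 1],
    [0, 0, 0, 0, 0, 0, 1]
  ]
}}

```text
time: 6.3
ee_pos: [0.4383, 0.0848, 0.0582]
eef_rot: [0.999, 0.035, 0.002, 0.001]
ft_force: [0.4, -0.5, -2.5]
width: 0.0177
```

```bash
python3 -c "
from h import *
delta(.4368,.0904,.05,4.7)
p,d=camera('scene');cv2.imwrite('pics/s3f.png',p);cv2.imwrite('pics/s3.png',cv2.resize(p[180:300,290:400],None,fx=5,fy=5,interpolation=cv2.INTER_CUBIC))"
```

```text
t 6.3 pos [0.4383 0.0848 0.0582] F [ 0.4 -0.5 -2.5] w 0.0177
shift [-0.0011 -0.0057  0.0082] turn [ 0.13 -0.19 -0.65] shift along target axes [-0.001  -0.0057  0.0082]
```

View pics/s3.png

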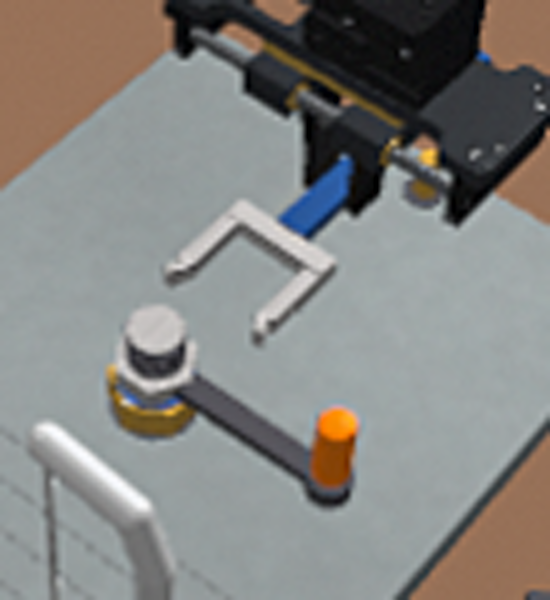

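Call:
{"fn": "send_rows", "kwargs": {
  "steps": [
    [0.1, -0.2, -0.6, -0.001, -0.0057, 0.004, 1],
    [0, 0, 0, 0, 0, 0.002, 1],
    [0, 0, 0, 0, 0, 0.001, 1],
    [0, 0, 0, 0, 0, 0, 1],
    [0, 0, 0, 0, 0, 0.001, 1],
    [0, 0, 0, 0, 0, 0, 1],
    [0, 0, 0, 0, 0, 0, 1],
    [0, 0, 0, 0, 0, 0, 1],
    [0, 0, 0, 0, 0, 0, 1],
    [0, 0, 0, 0, 0, 0, 1]
  ]
}}

```text
time: 7.35
ee_pos: [0.4374, 0.0911, 0.0502]
eef_rot: [0.999, 0.041, 0.001, 0.0]
ft_force: [0.3, 0.0, -2.6]
width: 0.0176
```

```bash
cat >>h.py <<'E'
def W(x,l,z0=0):
    a=x[2];l=np.array(l,float);return np.c_[l[:,:2]@np.array([[np.cos(a),np.sin(a)],[-np.sin(a),np.cos(a)]])+x[:2],l[:,2]+z0]
SP=[(-.037,.0325,.012),(-.037,-.0325,.012),(.024,-.0325,.012),(.024,-.0225,.012),(.012,-.0212,.012),(-.025,-.0212,.012),(-.025,.0212,.012),(.012,.0212,.012),(.024,.0225,.012),(.024,.0325,.012)]
HX=[(.023*np.cos(a),.023*np.sin(a),.02) for a in np.radians(range(0,360,60))]
CUT=np.array([.5963,.1035,.0815])
def overlay(n,img,sp,box,k,fn,cut=CUT):
    a,b,c,d=box;im=cv2.resize(img[b:d,a:c],None,fx=k,fy=k,interpolation=cv2.INTER_CUBIC)
    for l,x,col in((SP,sp,(0,255,0)),(HX,cut,(255,0,255))):
        q=(proj(n,W(x,l,.03))+.5-[a,b])*k-.5
        cv2.polylines(im,[np.round(q).astype(int)],True,col,1,cv2.LINE_AA)
    cv2.imwrite(fn,im)
def jawpose(grip=.085):
    s=read_state();m=R.from_quat(s["eef_rot"]).as_matrix();a=np.arctan2(m[1,0],m[0,0])
    return np.array([s["ee_pos"][0]+grip*np.cos(a),s["ee_pos"][1]+grip*np.sin(a),a])
E
python3 -c "
from h import *
delta(.4368,.0904,.05,4.7)
j=jawpose();print(j)
p,d=camera('scene');cv2.imwrite('pics/s4f.png',p);overlay('scene',p,j,(290,180,400,300),5,'pics/s4.png')"
```

```text
t 7.35 pos [0.4374 0.0911 0.0502] F [ 0.3  0.  -2.6] w 0.0176
shift [-0.0006  0.0006  0.0002] turn [ 0.03 -0.06  0.01] shift along target axes [-0.0006  0.0006  0.0002]
[0.52209281 0.09806306 0.0821671 ]
```

View pics/s4.png

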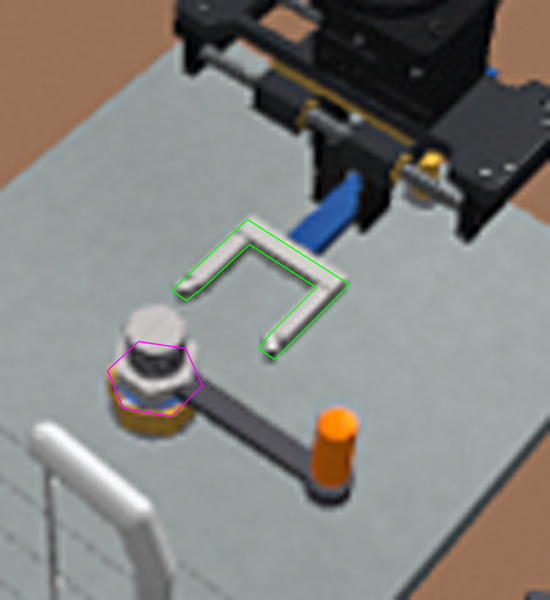

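The spanner overlay fits the real jaw to about 1 mm. I'll check the nut pose more closely.

```bash
python3 - <<'E'
from h import *
for n,f,box in(("scene","pics/scene0.png",(300,230,350,275)),("top","pics/top0.png",(262,155,297,190))):
    im=cv2.imread(f);a,b,c,d=box;k=8;o=cv2.resize(im[b:d,a:c],None,fx=k,fy=k,interpolation=cv2.INTER_CUBIC);raw=o.copy()
    for l,z,col in((HX,.03,(255,0,255)),(HX,.012,(0,0,255)),([(.01*np.cos(t),.01*np.sin(t),.088) for t in np.linspace(0,6.28,40)],0,(0,255,0))):
        q=(proj(n,W(CUT,l,z))+.5-[a,b])*k-.5;cv2.polylines(o,[np.round(q).astype(int)],True,col,1,cv2.LINE_AA)
    cv2.imwrite(f"pics/nut_{n}.png",np.hstack([raw,o]))
E
```

```text
(no output)
```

View pics/nut_scene.png

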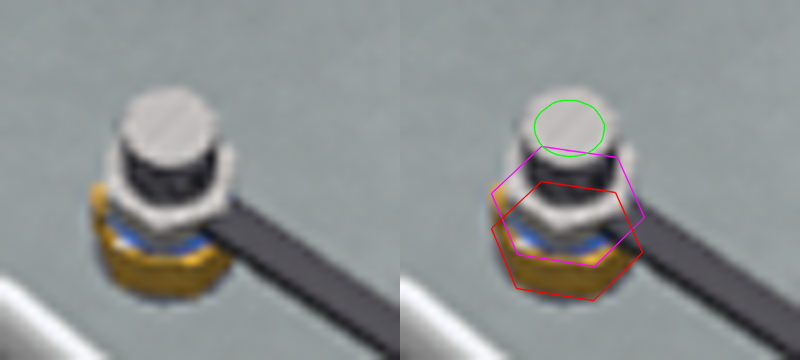

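View pics/nut_top.png

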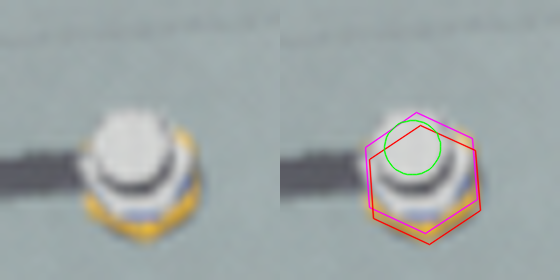

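```bash
python3 - <<'E'
from h import *
im=cv2.imread("pics/s4f.png");j=jawpose()
from scipy.optimize import minimize
# spanner silhouette: bright grey steel
a,b,c,d=318,218,364,256;k=8
sub=im[b:d,a:c].astype(float)
g=sub.min(2); cv2.imwrite("pics/jz.png",cv2.resize(im[b:d,a:c],None,fx=k,fy=k,interpolation=cv2.INTER_CUBIC))
print(np.percentile(g,[5,50,95,99]))
m=(g>175).astype(float)
def ren(x):
    M=np.zeros(((d-b)*k,(c-a)*k),np.uint8);q=(proj("scene",W(x,SP,.0308))+.5-[a,b])*k
    cv2.fillPoly(M,[np.round(q*16).astype(int)],255,shift=4);return cv2.resize(M,(c-a,d-b),interpolation=cv2.INTER_AREA)/255.
bg=np.median(g)
fg=np.percentile(g[m>0],70)
gg=np.clip((g-bg)/(fg-bg),0,1)
f=lambda p:((ren(j+p*[1,1,1])-gg)**2).sum()
r=minimize(f,[0,0,0],method="Nelder-Mead",options=dict(initial_simplex=[[0,0,0],[.003,0,0],[0,.003,0],[0,0,.04]]))
print(f(np.zeros(3)),r.fun,r.x)
# same image: nut brass silhouette
hsv=cv2.cvtColor(im,cv2.COLOR_BGR2HSV);a2,b2,c2,d2=305,235,340,272
h=hsv[b2:d2,a2:c2];br=((h[...,0]>10)&(h[...,0]<30)&(h[...,1]>140))
print("brass",br.sum())
best=None
def ren2(x,z0,z1):
    M=np.zeros(((d2-b2)*k,(c2-a2)*k),np.uint8)
    pts=np.vstack([proj("scene",W(x,[(p[0],p[1],0) for p in HX],z)) for z in(z0,z1)])
    q=(pts+.5-[a2,b2])*k;hu=cv2.convexHull(np.round(q*16).astype(np.int32))
    cv2.fillPoly(M,[hu],255,shift=4);return cv2.resize(M,(c2-a2,d2-b2),interpolation=cv2.INTER_AREA)/255.
# brass fraction softly via saturation with brass hue; ignore pixels explained by other things
S=np.where((h[...,0]>8)&(h[...,0]<35),h[...,1],0)/255.;soft=np.clip(S/0.6,0,1)
# known background=low sat bed; unknown = within upper nut/lever/post: exclude rows above brass and lever
bgr=im[b2:d2,a2:c2].astype(int);isbed=(np.abs(bgr-np.median(im[300:310,300:310].reshape(-1,3),0)).max(2)<25)
print("bed px",isbed.sum())
use=isbed|br
g2=lambda p:(((ren2(CUT+p,.032,.05)-br)**2)*use).sum()
for yaw in(-.2,-.1,0,.1,.2):
    r=minimize(lambda p:g2(np.array([p[0],p[1],yaw])),[0,0],method="Nelder-Mead",options=dict(initial_simplex=[[0,0],[.003,0],[0,.003]]));print(yaw,r.fun,r.x)
E
```

```text
[ 43. 153. 201. 206.]
153.04562406955577 103.57153608141935 [-0.00313654 -0.00315648 -0.00125235]
brass 69
bed px 790
-0.2 16.48232218377547 [ 1.58056641e-03 -2.92968750e-06]
-0.1 16.2078123798539 [0.00156258 0.00047452]
0 16.501853133410226 [0.00135406 0.0012681 ]
0.1 17.23746251441753 [0.00125391 0.00119531]
0.2 18.258254517493274 [0.00054712 0.00102063]
```

View pics/jz.png

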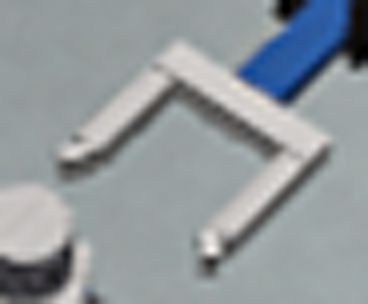

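```bash
python3 - <<'E'
from h import *
from scipy.optimize import minimize
im=cv2.imread("pics/s4f.png");j=jawpose()
a,b,c,d=318,218,364,256;k=8
g=im[b:d,a:c].astype(float).min(2);use=np.ones_like(g);use[20:,:13]=0
bg,fg=150,203
gg=np.clip((g-bg)/(fg-bg),0,1)
use[:12,28:]=0
def ren(x):
    M=np.zeros(((d-b)*k,(c-a)*k),np.uint8);q=(proj("scene",W(x,SP,.031))+.5-[a,b])*k
    cv2.fillPoly(M,[np.round(q*16).astype(int)],255,shift=4);return cv2.resize(M,(c-a,d-b),interpolation=cv2.INTER_AREA)/255.
f=lambda p:(((ren(j+p)-gg)**2)*use).sum()
r=minimize(f,[0,0,0],method="Nelder-Mead",options=dict(initial_simplex=[[0,0,0],[.003,0,0],[0,.003,0],[0,0,.04]]))
print(f(np.zeros(3)),r.fun,r.x)
overlay("scene",im,j+r.x,(a,b,c,d),12,"pics/jz2.png")
E
```

```text
91.0577969833603 50.001172027791704 [-0.00354109 -0.00307118  0.00093364]
```

View pics/jz2.png

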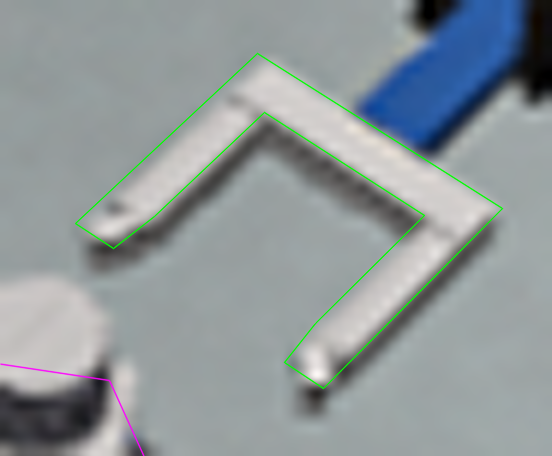

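Call:
{"fn": "send_rows", "kwargs": {
  "steps": [
    [0, 0, 0, 0, 0, 0.0005, 1],
    [0, 0, 0, 0.006, 0, 0.0005, 1],
    [0, 0, 0, 0.006, 0, 0, 1],
    [0, 0, 0, 0.006, 0, 0, 1],
    [0, 0, 0, 0.006, 0, 0, 1],
    [0, 0, 0, 0.006, 0, 0, 1],
    [0, 0, 0, 0, 0, 0, 1],
    [0, 0, 0, 0, 0, 0, 1],
    [0, 0, 0, 0, 0, 0, 1],
    [0, 0, 0, 0, 0, 0, 1]
  ]
}}

```text
time: 8.4
ee_pos: [0.4706, 0.0938, 0.0491]
eef_rot: [0.999, 0.041, 0.001, 0.0]
ft_force: [-0.6, -0.4, -2.1]
width: 0.0175
```

```bash
cat >v.py <<'E'
from h import *
import sys
delta(.5963-.0847,.1035-.0069,.049,4.7)
j=jawpose();dx=j[:2]-CUT[:2];c,s_=np.cos(CUT[2]),np.sin(CUT[2]);print("jaw in cutter",np.round([c*dx[0]+s_*dx[1],-s_*dx[0]+c*dx[1],j[2]-CUT[2]],4))
p,d=camera('scene');t=sys.argv[1];cv2.imwrite(f'pics/{t}f.png',p);a,b,c,d=290,205,380,275
cv2.imwrite(f'pics/{t}.png',cv2.resize(p[b:d,a:c],None,fx=8,fy=8,interpolation=cv2.INTER_CUBIC))
E
python3 v.py s5
```

```text
t 8.4 pos [0.4706 0.0938 0.0491] F [-0.6 -0.4 -2.1] w 0.0175
shift [0.0411 0.0005 0.0002] turn [ 0.01 -0.07 -0.02] shift along target axes [0.0411 0.0005 0.0001]
jaw in cutter [-0.0411  0.0006  0.0002]
```

View pics/s5.png

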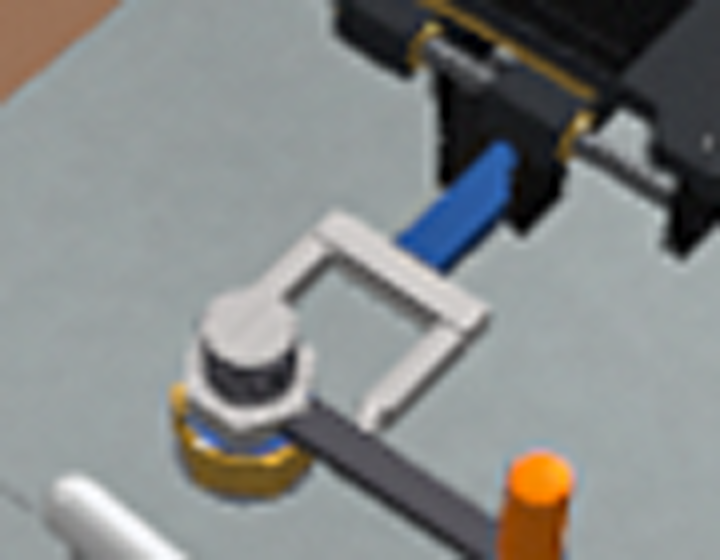

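```bash
cat > ov.py <<'E'
from h import *
def ov(f,spo,nuo,fn,box=(300,225,360,275),k=13):
    im=cv2.imread(f);a,b,c,d=box;o=cv2.resize(im[b:d,a:c],None,fx=k,fy=k,interpolation=cv2.INTER_CUBIC)
    for x,l,z,col in((jawpose()+spo,SP,.03,(0,255,0)),(jawpose()+spo,[(p[0],p[1],0) for p in SP],.03,(0,120,0)),(CUT+nuo,HX,.03,(255,0,255)),(CUT+nuo,HX,.012,(0,0,255))):
        q=(proj("scene",W(x,l,z))+.5-[a,b])*k-.5;cv2.polylines(o,[np.round(q).astype(int)],True,col,1,cv2.LINE_AA)
    cv2.imwrite(fn,o)
E
python3 -c "
from ov import *
ov('pics/s5f.png',np.array([-.0025,-.0025,0]),np.array([.0014,.0009,0]),'pics/o5.png')"
```

```text
(no output)
```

View pics/o5.png

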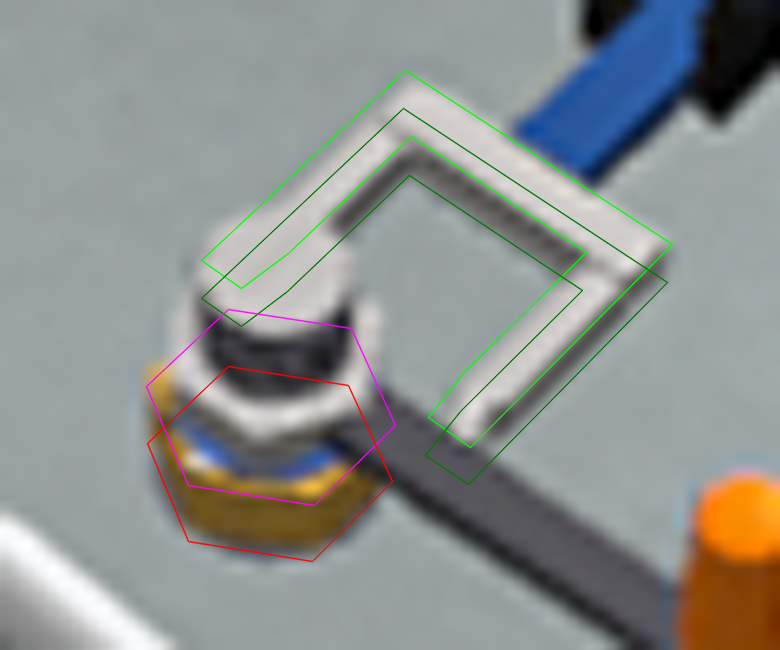

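Overlays put the spanner's lateral offset relative to the nut within about 1 mm, so I'll advance guardedly.

Call:
{"fn": "send_rows", "kwargs": {
  "steps": [
    [0, 0, 0, 0.003, 0, 0.0003, 1],
    [0, 0, 0, 0.003, 0, 0, 1],
    [0, 0, 0, 0.003, 0, 0, 1],
    [0, 0, 0, 0.003, 0, 0, 1],
    [0, 0, 0, 0.002, 0, 0, 1],
    [0, 0, 0, 0, 0, 0, 1],
    [0, 0, 0, 0, 0, 0, 1],
    [0, 0, 0, 0, 0, 0, 1],
    [0, 0, 0, 0, 0, 0, 1],
    [0, 0, 0, 0, 0, 0, 1]
  ]
}}

```text
time: 9.45
ee_pos: [0.4842, 0.0949, 0.0491]
eef_rot: [0.999, 0.041, -0.0, 0.001]
ft_force: [1.2, 0.6, -1.5]
width: 0.0174
```

```bash
python3 v.py s6
```

```text
t 9.45 pos [0.4842 0.0949 0.0491] F [ 1.2  0.6 -1.5] w 0.0174
shift [0.0275 0.0006 0.0001] turn [0.07 0.04 0.01] shift along target axes [0.0275 0.0006 0.0001]
jaw in cutter [-0.0274  0.0006  0.0006]
```

View pics/s6.png

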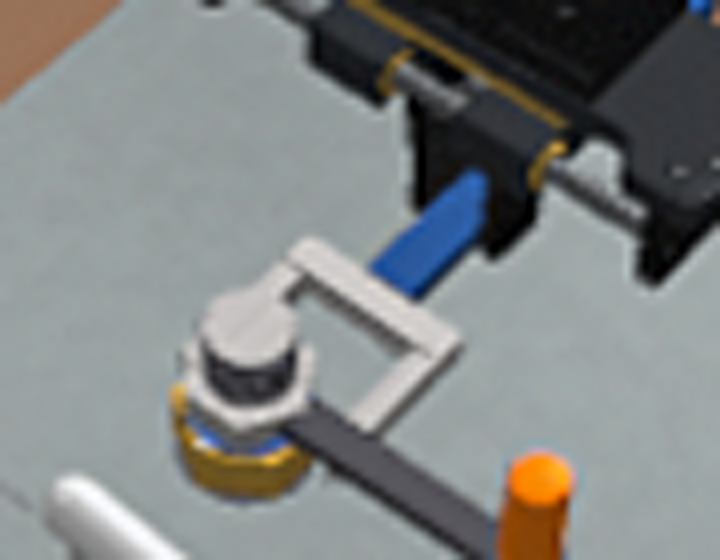

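No contact force and the nut is unmoved; tips are beginning to straddle. Continue.

Call:
{"fn": "send_rows", "kwargs": {
  "steps": [
    [0, 0, 0, 0.003, 0, 0.0003, 1],
    [0, 0, 0, 0.003, 0, 0, 1],
    [0, 0, 0, 0.003, 0, 0, 1],
    [0, 0, 0, 0.003, 0, 0, 1],
    [0, 0, 0, 0.002, 0, 0, 1],
    [0, 0, 0, 0, 0, 0, 1],
    [0, 0, 0, 0, 0, 0, 1],
    [0, 0, 0, 0, 0, 0, 1],
    [0, 0, 0, 0, 0, 0, 1],
    [0, 0, 0, 0, 0, 0, 1]
  ]
}}

```text
time: 10.5
ee_pos: [0.4979, 0.0962, 0.0491]
eef_rot: [0.999, 0.041, -0.002, 0.001]
ft_force: [-0.2, -0.1, -0.5]
width: 0.0174
```

```bash
python3 v.py s7
```

```text
t 10.5 pos [0.4979 0.0962 0.0491] F [-0.2 -0.1 -0.5] w 0.0174
shift [0.0137 0.0007 0.0001] turn [0.11 0.18 0.01] shift along target axes [0.0137 0.0007 0.0001]
jaw in cutter [-0.0137  0.0008  0.0008]
```

View pics/s7.png

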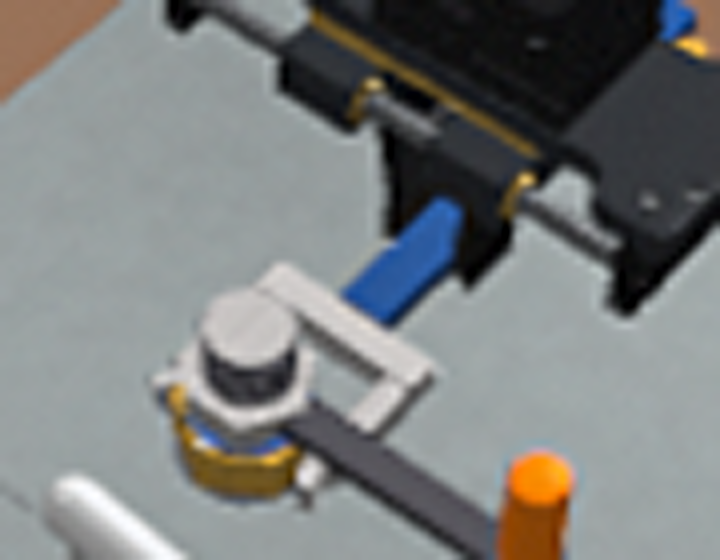

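Both fingertips show past the nut at (165,380) and (310,475): straddled. Continue until it seats.

Call:
{"fn": "send_rows", "kwargs": {
  "steps": [
    [0, 0, 0, 0.003, 0, 0, 1],
    [0, 0, 0, 0.003, 0, 0, 1],
    [0, 0, 0, 0.003, 0, 0, 1],
    [0, 0, 0, 0.003, 0, 0, 1],
    [0, 0, 0, 0.002, 0, 0, 1],
    [0, 0, 0, 0.001, 0, 0, 1],
    [0, 0, 0, 0, 0, 0, 1],
    [0, 0, 0, 0, 0, 0, 1],
    [0, 0, 0, 0, 0, 0, 1],
    [0, 0, 0, 0, 0, 0, 1]
  ]
}}

```text
time: 11.55
ee_pos: [0.514, 0.0976, 0.0491]
eef_rot: [0.999, 0.041, -0.002, 0.001]
ft_force: [-1.8, -0.5, 1.5]
width: 0.0175
```

```bash
python3 v.py s8
```

```text
t 11.55 pos [0.514  0.0976 0.0491] F [-1.8 -0.5  1.5] w 0.0175
shift [-0.0024  0.0008  0.0001] turn [0.11 0.22 0.02] shift along target axes [-0.0024  0.0008  0.0001]
jaw in cutter [0.0025 0.0009 0.0008]
```

View pics/s8.png

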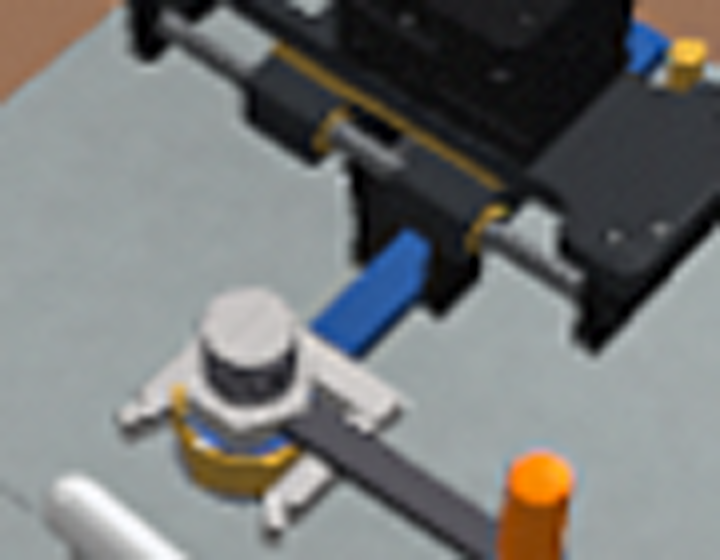

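Call:
{"fn": "send_rows", "kwargs": {
  "steps": [
    [0, 0, 0, 0.001, 0, 0, 1],
    [0, 0, 0, 0.001, 0, 0, 1],
    [0, 0, 0, 0.001, 0, 0, 1],
    [0, 0, 0, 0, 0, 0, 1],
    [0, 0, 0, 0, 0, 0, 1],
    [0, 0, 0, 0, 0, 0, 1],
    [0, 0, 0, 0, 0, 0, 1],
    [0, 0, 0, 0, 0, 0, 1],
    [0, 0, 0, 0, 0, 0, 1],
    [0, 0, 0, 0, 0, 0, 1]
  ]
}}

```text
time: 12.6
ee_pos: [0.5154, 0.0977, 0.0491]
eef_rot: [0.999, 0.041, -0.004, 0.002]
ft_force: [-2.5, -0.6, 2.2]
width: 0.0174
```

```bash
python3 v.py s9;python3 -c "
from ov import *
ov('pics/s9f.png',np.array([-.0012,-.0012,0]),np.array([.0016,-.0009,0]),'pics/o9.png')"
```

```text
t 12.6 pos [0.5154 0.0977 0.0491] F [-2.5 -0.6  2.2] w 0.0174
shift [-0.0039  0.0007  0.0002] turn [0.16 0.44 0.02] shift along target axes [-0.0039  0.0008  0.0001]
jaw in cutter [0.0039 0.0008 0.0009]
```

View pics/o9.png

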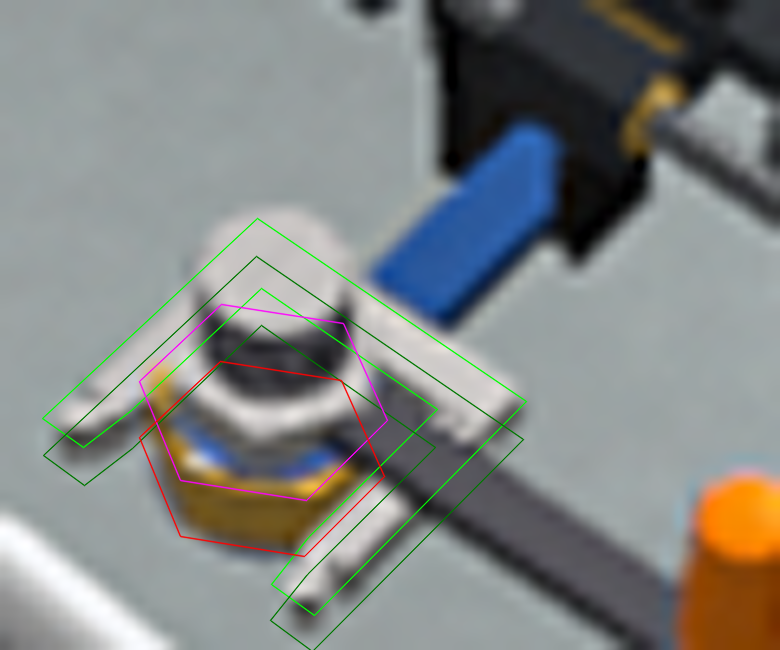

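Call:
{"fn": "send_rows", "kwargs": {
  "steps": [
    [0, 0, 0, 0.002, 0, 0, 1],
    [0, -0.2, 0, 0.002, 0, 0, 1],
    [0, -0.2, 0, 0.002, 0, 0, 1],
    [0, 0, 0, 0, 0, 0, 1],
    [0, 0, 0, 0, 0, 0, 1],
    [0, 0, 0, 0, 0, 0, 1],
    [0, 0, 0, 0, 0, 0, 1],
    [0, 0, 0, 0, 0, 0, 1],
    [0, 0, 0, 0, 0, 0, 1],
    [0, 0, 0, 0, 0, 0, 1]
  ]
}}

```text
time: 13.65
ee_pos: [0.5158, 0.0978, 0.0491]
eef_rot: [0.999, 0.041, -0.014, 0.003]
ft_force: [-4.0, -0.1, 4.2]
width: 0.0176
```

```bash
python3 v.py s10
```

```text
t 13.65 pos [0.5158 0.0978 0.0491] F [-4.  -0.1  4.2] w 0.0176
shift [-0.0043  0.0009  0.0002] turn [0.32 1.58 0.05] shift along target axes [-0.0043  0.0009  0.0001]
jaw in cutter [0.0043 0.001  0.0014]
```

View pics/s10.png

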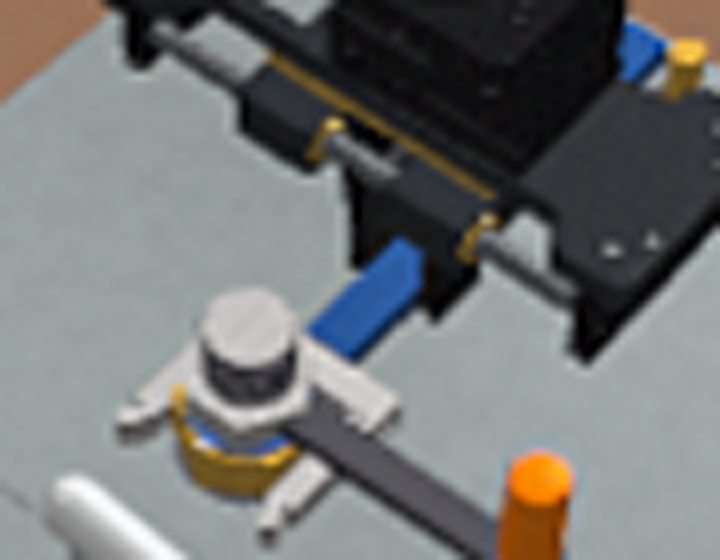

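It stopped advancing (only tilting at rising force), so it's seated. Relax the tilt, open, and rise.

Call:
{"fn": "send_rows", "kwargs": {
  "steps": [
    [0, 1.4, 0, -0.0006, 0, -0.0003, 1],
    [0, 0, 0, 0, 0, 0, 1],
    [0, 0, 0, 0, 0, 0, -0.4],
    [0, 0, 0, 0, 0, 0, -0.4],
    [0, 0, 0, 0, 0, 0, -0.4],
    [0, 0, 0, 0, 0, 0, -0.4],
    [0, 0, 0, 0, 0, 0, -0.4],
    [0, 0, 0, 0, 0, -0.01, -0.4],
    [0, 0, 0, 0, 0, -0.03, -0.4],
    [0, 0, 0, 0, 0, -0.03, -0.4]
  ]
}}

```text
time: 14.7
ee_pos: [0.5143, 0.0977, 0.119]
eef_rot: [0.999, 0.042, -0.002, 0.002]
ft_force: [0.9, -0.2, -0.2]
width: 0.0599
```

```bash
python3 v.py s11
```

```text
t 14.7 pos [0.5143 0.0977 0.119 ] F [ 0.9 -0.2 -0.2] w 0.0599
shift [-0.0024  0.0006  0.07  ] turn [0.27 0.26 0.08] shift along target axes [-0.0028  0.0009  0.07  ]
jaw in cutter [0.0028 0.0011 0.0019]
```

View pics/s11.png

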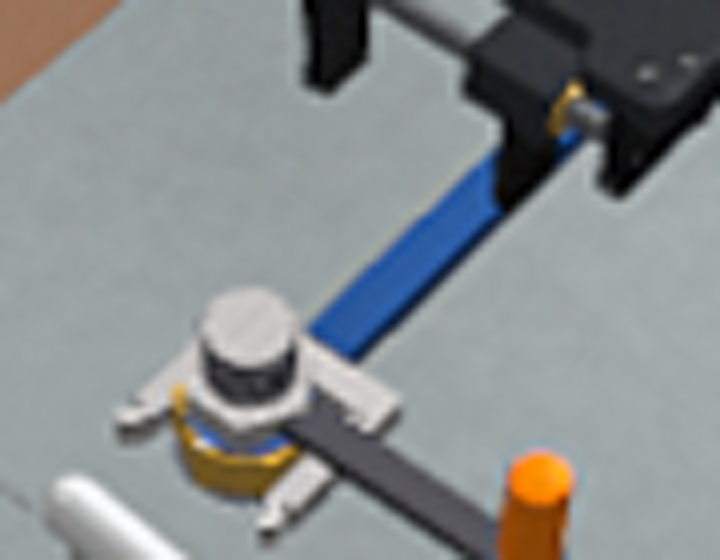

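Spanner remains seated and flat after release. Next: close the gripper and go behind (−x of) the knob to use the closed fingertips as a pusher.

Call:
{"fn": "send_rows", "kwargs": {
  "steps": [
    [0, 0, 0, 0, 0, -0.02, 1],
    [0.3, 0.3, 0, 0.01, -0.02, 0, 1],
    [0, 0, 0, 0.01, -0.025, 0, 1],
    [0, 0, 0, 0.01, -0.025, 0, 1],
    [0, 0, 0, 0.007, -0.02, 0, 1],
    [0, 0, 0, 0, -0.005, 0, 1],
    [0, 0, 0, 0, 0, 0, 1],
    [0, 0, 0, 0, 0, 0, 1],
    [0, 0, 0, 0, 0, 0, 1],
    [0, 0, 0, 0, 0, 0, 1]
  ]
}}

```text
time: 15.75
ee_pos: [0.549, 0.1958, 0.1529]
eef_rot: [0.999, 0.039, 0.008, 0.0]
ft_force: [-0.4, -0.8, -0.3]
width: 0.0011
```

```bash
cat > k.py <<'E'
from h import *
import sys
t=sys.argv[1]
delta(.5435,.1975,.0905,4.7)
s=read_state();c,s_=np.cos(CUT[2]),np.sin(CUT[2]);dx=s["ee_pos"][:2]-CUT[:2];print("tcp in cutter",np.round([c*dx[0]+s_*dx[1],-s_*dx[0]+c*dx[1]],4))
F=s["ft_force"];print("F in cutter",np.round([c*F[0]+s_*F[1],-s_*F[0]+c*F[1],F[2]],2))
p,d=camera('scene');cv2.imwrite(f'pics/{t}f.png',p);a,b,c2,d2=290,205,400,305
cv2.imwrite(f'pics/{t}.png',cv2.resize(p[b:d2,a:c2],None,fx=6,fy=6,interpolation=cv2.INTER_CUBIC))
hsv=cv2.cvtColor(p,cv2.COLOR_BGR2HSV);o=(hsv[...,0]>5)&(hsv[...,0]<18)&(hsv[...,1]>200)&(hsv[...,2]>110);o[:,:300]=0;o[:,420:]=0
v,u=np.nonzero(o);print("orange px",len(u),u.mean(),v.mean())
if len(u)>15:
    # mid-knob on axis: visible front+top; use z=.088
    X=onz("scene",[[u.mean(),v.mean()]],.09)[0];dx=X[:2]-CUT[:2];print("knob~",X.round(4),"lever angle from cutter +y cw:",np.arctan2(dx[0],dx[1])+CUT[2],"r",np.hypot(*dx))
E
python3 k.py k1
```

```text
t 15.75 pos [0.549  0.1958 0.1529] F [-0.4 -0.8 -0.3] w 0.0011
shift [-0.0064 -0.0021  0.0623] turn [ 0.04 -0.94 -0.23] shift along target axes [-0.0054 -0.0021  0.0624]
tcp in cutter [-0.0396  0.0959]
F in cutter [-0.51 -0.8  -0.34]
orange px 90 356.24444444444447 269.43333333333334
knob~ [0.588  0.2044 0.09  ] lever angle from cutter +y cw: -0.00021199130218654827 r 0.10119954262488594
```

View pics/k1.png

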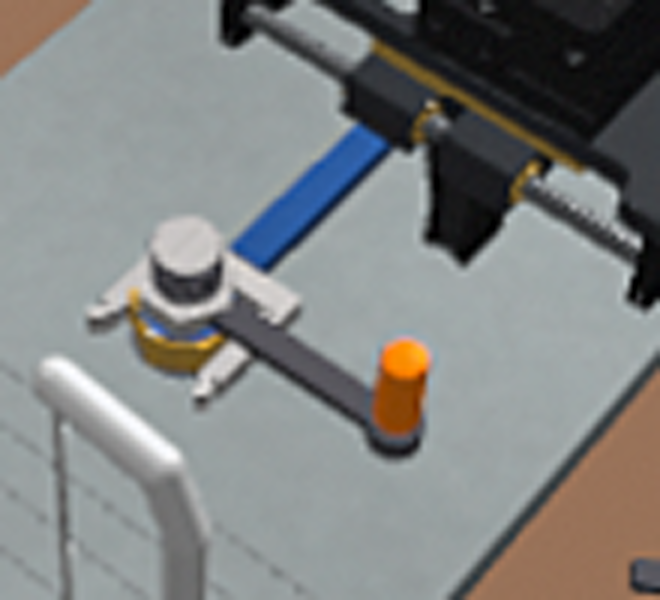

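Closed fingers are behind the knob (fingers (465,230), knob (400,390) in the crop). Lever angle reads ~0 rad. Descend.

Call:
{"fn": "send_rows", "kwargs": {
  "steps": [
    [0, -0.9, -0.2, -0.005, -0.002, 0.01, 1],
    [0, 0, 0, 0, 0, 0.02, 1],
    [0, 0, 0, 0, 0, 0.02, 1],
    [0, 0, 0, 0, 0, 0.012, 1],
    [0, 0, 0, 0, 0, 0, 1],
    [0, 0, 0, 0.004, 0, 0, 1],
    [0, 0, 0, 0.004, 0, 0, 1],
    [0, 0, 0, 0.004, 0, 0, 1],
    [0, 0, 0, 0.004, 0, 0, 1],
    [0, 0, 0, 0, 0, 0, 1]
  ]
}}

```text
time: 16.8
ee_pos: [0.5617, 0.1973, 0.0892]
eef_rot: [0.999, 0.04, -0.0, 0.001]
ft_force: [0.8, -0.7, -0.1]
width: 0.0005
```

```bash
python3 k.py k2
```

```text
t 16.8 pos [0.5617 0.1973 0.0892] F [ 0.8 -0.7 -0.1] w 0.0005
shift [-0.0181 -0.0016 -0.0013] turn [ 0.06  0.   -0.16] shift along target axes [-0.0181 -0.0017 -0.0013]
tcp in cutter [-0.0269  0.0963]
F in cutter [ 0.77 -0.75 -0.13]
orange px 99 356.5858585858586 268.8989898989899
knob~ [0.5865 0.204  0.09  ] lever angle from cutter +y cw: -0.015993747613054388 r 0.10095340915732576
```

View pics/k2.png

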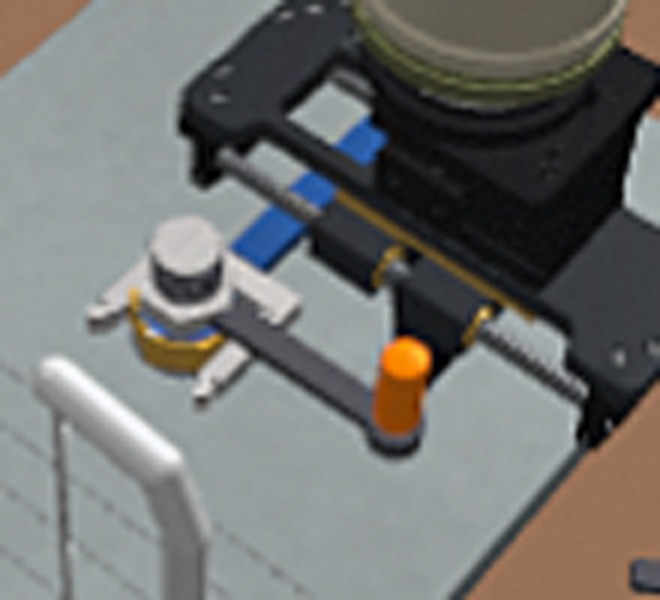

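Call:
{"fn": "send_rows", "kwargs": {
  "steps": [
    [0, 0, 0, 0.003, 0, -0.003, 1],
    [0, 0, 0, 0.004, 0, 0, 1],
    [0, 0, 0, 0.004, 0, 0, 1],
    [0, 0, 0, 0.004, 0, 0, 1],
    [0, 0, 0, 0.004, 0, 0, 1],
    [0, 0, 0, 0.004, 0, 0, 1],
    [0, 0, 0, 0.004, 0, 0, 1],
    [0, 0, 0, 0.004, 0, 0, 1],
    [0, 0, 0, 0.003, 0, 0, 1],
    [0, 0, 0, 0, 0, 0, 1]
  ]
}}

```text
time: 17.85
ee_pos: [0.598, 0.2003, 0.0922]
eef_rot: [0.999, 0.04, -0.001, 0.001]
ft_force: [1.0, -0.0, -0.9]
width: 0.0005
```

```bash
python3 k.py k3
```

```text
t 17.85 pos [0.598  0.2003 0.0922] F [ 1.  -0.  -0.9] w 0.0005
shift [-0.0546 -0.0016  0.0018] turn [ 0.07  0.06 -0.15] shift along target axes [-0.0546 -0.0017  0.0017]
tcp in cutter [0.0096 0.0963]
F in cutter [ 1.01 -0.12 -0.93]
orange px 101 346.41584158415844 277.0495049504951
knob~ [0.6176 0.2023 0.09  ] lever angle from cutter +y cw: 0.2935145184987725 r 0.10109953330574366
```

View pics/k3.png

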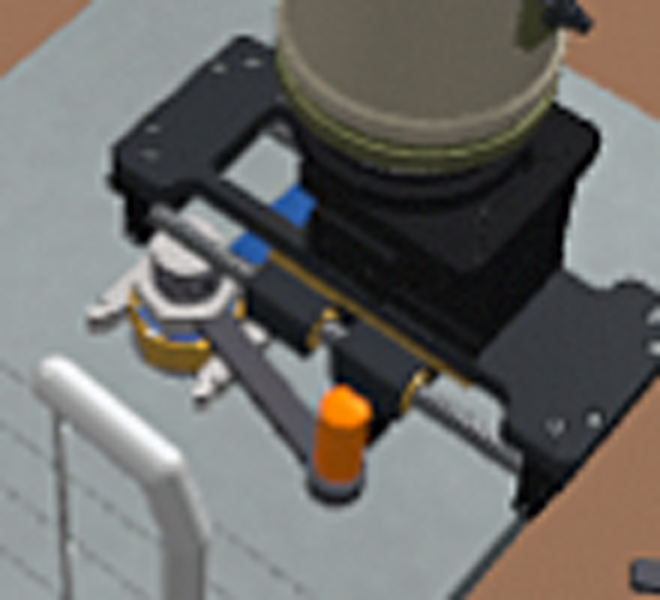

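Call:
{"fn": "send_rows", "kwargs": {
  "steps": [
    [0, 0, 0, 0.003, 0.001, 0, 1],
    [0, 0, 0, 0.003, 0.001, 0, 1],
    [0, 0, 0, 0.003, 0.001, 0, 1],
    [0, 0, 0, 0.003, 0.001, 0, 1],
    [0, 0, 0, 0.002, 0.001, 0, 1],
    [0, 0, 0, 0.002, 0.001, 0, 1],
    [0, 0, 0, 0.002, 0.001, 0, 1],
    [0, 0, 0, 0.002, 0.001, 0, 1],
    [0, 0, 0, 0.001, 0, 0, 1],
    [0, 0, 0, 0, 0, 0, 1]
  ]
}}

```text
time: 18.9
ee_pos: [0.6206, 0.1938, 0.0921]
eef_rot: [0.999, 0.04, -0.001, 0.0]
ft_force: [-0.7, 1.2, 0.0]
width: 0.0004
```

```bash
python3 k.py k4
```

```text
t 18.9 pos [0.6206 0.1938 0.0921] F [-0.7  1.2  0. ] w 0.0004
shift [-0.0766 -0.0098  0.0018] turn [ 0.05  0.12 -0.11] shift along target axes [-0.0766 -0.01    0.0016]
tcp in cutter [0.0316 0.0881]
F in cutter [-0.61  1.23  0.02]
orange px 94 336.86170212765956 281.4574468085106
knob~ [0.6401 0.1954 0.09  ] lever angle from cutter +y cw: 0.5260840819173095 r 0.10184578253323279
```

View pics/k4.png

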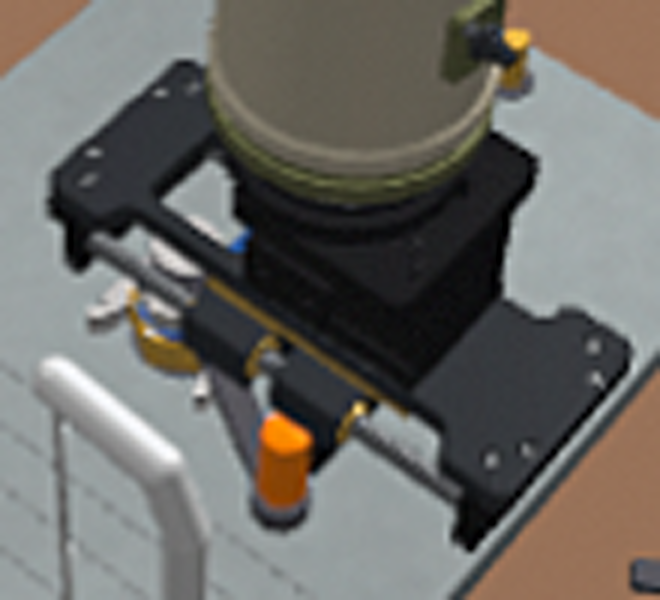

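Call:
{"fn": "send_rows", "kwargs": {
  "steps": [
    [0, 0, 0, 0.0015, 0.001, 0, 1],
    [0, 0, 0, 0.0015, 0.001, 0, 1],
    [0, 0, 0, 0.0015, 0.001, 0, 1],
    [0, 0, 0, 0.0015, 0.001, 0, 1],
    [0, 0, 0, 0.0015, 0.001, 0, 1],
    [0, 0, 0, 0.0015, 0.001, 0, 1],
    [0, 0, 0, 0.0015, 0.001, 0, 1],
    [0, 0, 0, 0.0015, 0.001, 0, 1],
    [0, 0, 0, 0, 0, 0, 1],
    [0, 0, 0, 0, 0, 0, 1]
  ]
}}

```text
time: 19.95
ee_pos: [0.6334, 0.187, 0.0919]
eef_rot: [0.999, 0.041, -0.002, 0.0]
ft_force: [-1.1, 1.0, 0.4]
width: 0.0005
```

```bash
python3 k.py k5
```

```text
t 19.95 pos [0.6334 0.187  0.0919] F [-1.1  1.   0.4] w 0.0005
shift [-0.0888 -0.0177  0.0017] turn [ 0.01  0.2  -0.05] shift along target axes [-0.0888 -0.0178  0.0014]
tcp in cutter [0.0438 0.0802]
F in cutter [-1.04  1.12  0.4 ]
orange px 93 330.10752688172045 283.0430107526882
knob~ [0.6531 0.1881 0.09  ] lever angle from cutter +y cw: 0.6729893495502085 r 0.10188960552682019
```

View pics/k5.png

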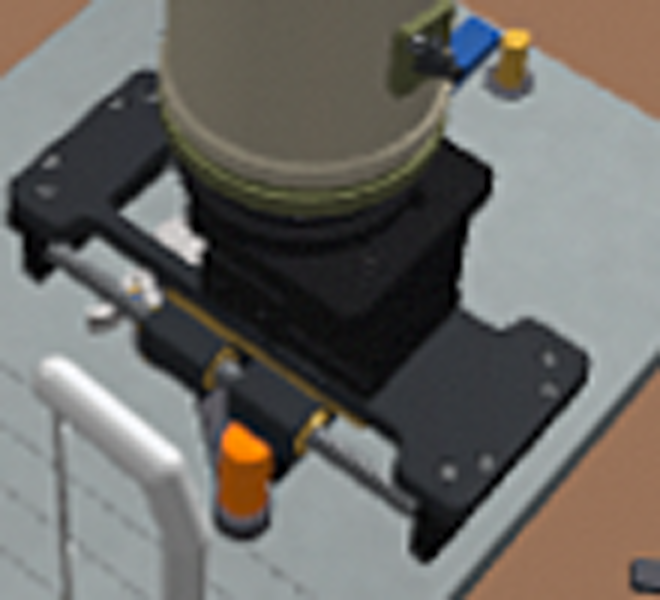

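Call:
{"fn": "send_rows", "kwargs": {
  "steps": [
    [0, 0, 0, 0.0012, 0.001, 0, 1],
    [0, 0, 0, 0.0012, 0.001, 0, 1],
    [0, 0, 0, 0.0012, 0.001, 0, 1],
    [0, 0, 0, 0.0012, 0.001, 0, 1],
    [0, 0, 0, 0.0012, 0.001, 0, 1],
    [0, 0, 0, 0.0012, 0.001, 0, 1],
    [0, 0, 0, 0.0012, 0.001, 0, 1],
    [0, 0, 0, 0.0012, 0.001, 0, 1],
    [0, 0, 0, 0, 0, 0, 1],
    [0, 0, 0, 0, 0, 0, 1]
  ]
}}

```text
time: 21.0
ee_pos: [0.641, 0.182, 0.0911]
eef_rot: [0.999, 0.042, -0.005, -0.001]
ft_force: [-3.8, 1.8, 1.6]
width: 0.0003
```

```bash
python3 k.py k6
```

```text
t 21.0 pos [0.641  0.182  0.0911] F [-3.8  1.8  1.6] w 0.0003
shift [-0.0958 -0.0237  0.0016] turn [-0.12  0.58  0.14] shift along target axes [-0.0959 -0.0235  0.0006]
tcp in cutter [0.0509 0.0746]
F in cutter [-3.61  2.05  1.57]
orange px 84 326.26190476190476 283.7261904761905
knob~ [0.6601 0.1835 0.09  ] lever angle from cutter +y cw: 0.7545200775168642 r 0.1023580399261075
```

View pics/k6.png

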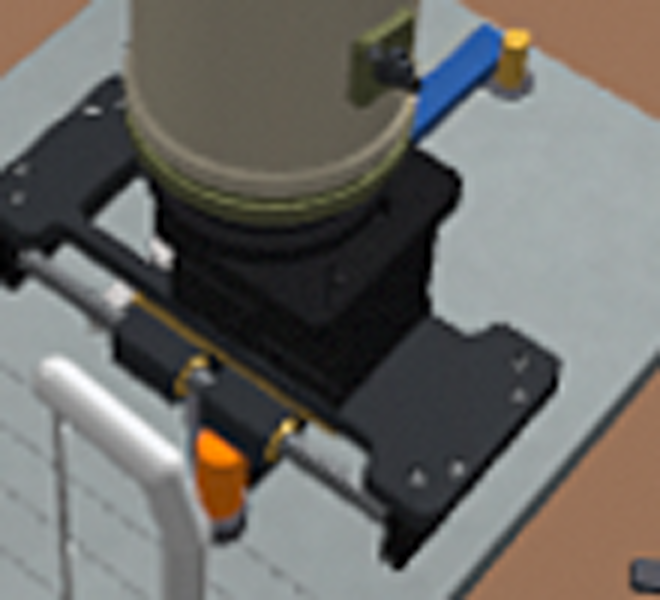

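Force is rising (~4 N tangential) and the handle end now lies against/near the pin at (510,45): jam nut is bearing. Continue in small pushes.

Call:
{"fn": "send_rows", "kwargs": {
  "steps": [
    [0, 0, 0, 0.0012, 0.0011, 0, 1],
    [0, 0, 0, 0.0012, 0.0011, 0, 1],
    [0, 0, 0, 0.0012, 0.0011, 0, 1],
    [0, 0, 0, 0.0012, 0.0011, 0, 1],
    [0, 0, 0, 0, 0, 0, 1],
    [0, 0, 0, 0, 0, 0, 1],
    [0, 0, 0, 0, 0, 0, 1],
    [0, 0, 0, 0, 0, 0, 1],
    [0, 0, 0, 0, 0, 0, 1],
    [0, 0, 0, 0, 0, 0, 1]
  ]
}}

```text
time: 22.05
ee_pos: [0.6432, 0.1802, 0.0909]
eef_rot: [0.999, 0.044, -0.008, -0.002]
ft_force: [-4.6, 1.6, 1.2]
width: 0.0007
```

```bash
cat >> k.py <<'E'
th=0.745 if len(sys.argv)<3 else float(sys.argv[2])
s=read_state();F=s["ft_force"];c,s_=np.cos(CUT[2]),np.sin(CUT[2]);f=-np.array([c*F[0]+s_*F[1],-s_*F[0]+c*F[1]]);print("tangential push",f@[np.cos(th),-np.sin(th)])
E
python3 k.py k7
```

```text
t 22.05 pos [0.6432 0.1802 0.0909] F [-4.6  1.6  1.2] w 0.0007
shift [-0.0978 -0.0259  0.002 ] turn [-0.24  0.91  0.3 ] shift along target axes [-0.098  -0.0254  0.0004]
tcp in cutter [0.053  0.0727]
F in cutter [-4.43  1.96  1.23]
orange px 70 325.3142857142857 283.77142857142854
knob~ [0.6616 0.1822 0.09  ] lever angle from cutter +y cw: 0.7741201537878635 r 0.10227986738906072
tangential push 4.659364711006954
```

View pics/k7.png

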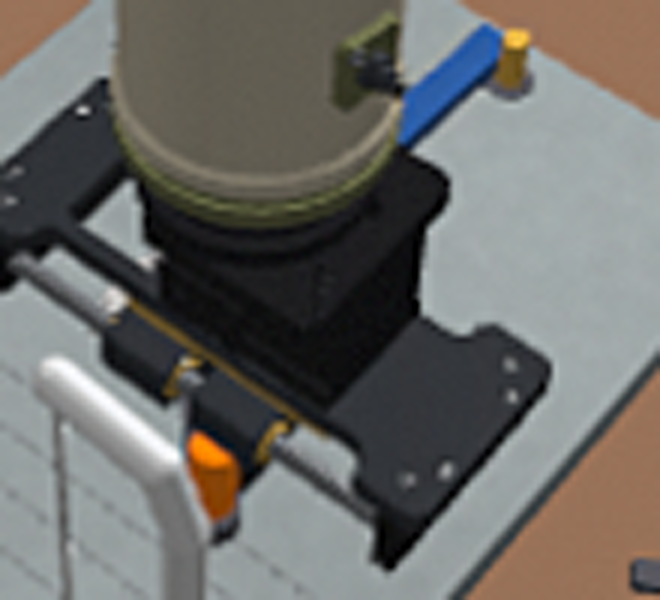

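Call:
{"fn": "send_rows", "kwargs": {
  "steps": [
    [0, 0.2, 0, 0.0015, 0.0014, 0, 1],
    [0, 0.2, 0, 0.0015, 0.0014, 0, 1],
    [0, 0.2, 0, 0.0015, 0.0014, 0, 1],
    [0, 0.2, 0, 0.0015, 0.0014, 0, 1],
    [0, 0, 0, 0, 0, 0, 1],
    [0, 0, 0, 0, 0, 0, 1],
    [0, 0, 0, 0, 0, 0, 1],
    [0, 0, 0, 0, 0, 0, 1],
    [0, 0, 0, 0, 0, 0, 1],
    [0, 0, 0, 0, 0, 0, 1]
  ]
}}

```text
time: 23.1
ee_pos: [0.6456, 0.1782, 0.0903]
eef_rot: [0.999, 0.045, -0.005, -0.003]
ft_force: [-5.1, 2.0, 3.2]
width: 0.0006
```

```bash
python3 k.py k8 .77
```

```text
t 23.1 pos [0.6456 0.1782 0.0903] F [-5.1  2.   3.2] w 0.0006
shift [-0.0999 -0.0285  0.0009] turn [-0.38  0.54  0.5 ] shift along target axes [-0.1001 -0.0276 -0.0002]
tcp in cutter [0.0552 0.0704]
F in cutter [-4.97  2.38  3.21]
orange px 58 324.13793103448273 282.87931034482756
knob~ [0.6618 0.1789 0.09  ] lever angle from cutter +y cw: 0.7967043803901604 r 0.09993724754609216
tangential push 4.515056278906906
```

Call:
{"fn": "send_rows", "kwargs": {
  "steps": [
    [0, 0.2, 0, 0.0015, 0.0015, 0, 1],
    [0, 0.2, 0, 0.0015, 0.0015, 0, 1],
    [0, 0.2, 0, 0.0015, 0.0015, 0, 1],
    [0, 0.2, 0, 0.0015, 0.0015, 0, 1],
    [0, 0, 0, 0, 0, 0, 1],
    [0, 0, 0, 0, 0, 0, 1],
    [0, 0, 0, 0, 0, 0, 1],
    [0, 0, 0, 0, 0, 0, 1],
    [0, 0, 0, 0, 0, 0, 1],
    [0, 0, 0, 0, 0, 0, 1]
  ]
}}

```text
time: 24.15
ee_pos: [0.647, 0.1768, 0.09]
eef_rot: [0.999, 0.048, -0.002, -0.005]
ft_force: [-5.2, 0.3, 2.9]
width: 0.0
```

```bash
python3 k.py k9 .82
```

```text
t 24.15 pos [0.647  0.1768 0.09  ] F [-5.2  0.3  2.9] w 0.0
shift [-0.1011 -0.0305  0.0002] turn [-0.58  0.25  0.77] shift along target axes [-0.1014 -0.0291 -0.0005]
tcp in cutter [0.0565 0.0689]
F in cutter [-5.13  0.71  2.9 ]
orange px 49 323.61224489795916 282.7142857142857
knob~ [0.6623 0.1779 0.09  ] lever angle from cutter +y cw: 0.8075520140812423 r 0.09947387164782576
tangential push 4.064273858807276
```

View pics/k9.png

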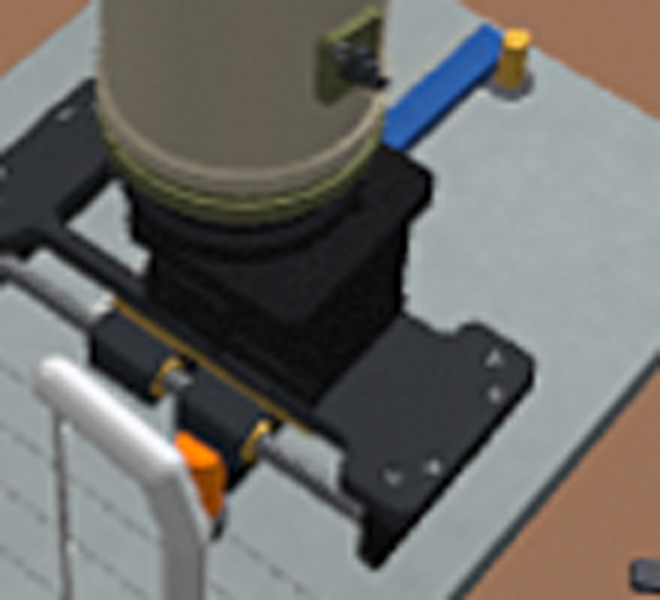

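Rest rows let the force relax, so I need to read it with the push rows last.

Call:
{"fn": "send_rows", "kwargs": {
  "steps": [
    [0, 0, 0.3, 0, 0, 0, 1],
    [0, 0, 0, 0, 0, 0, 1],
    [0, 0, 0, 0, 0, 0, 1],
    [0, 0, 0, 0, 0, 0, 1],
    [0, 0, 0, 0, 0, 0, 1],
    [0, 0, 0, 0, 0, 0, 1],
    [0, 0, 0, 0.0012, 0.0012, 0, 1],
    [0, 0, 0, 0.0012, 0.0012, 0, 1],
    [0, 0, 0, 0.0012, 0.0012, 0, 1],
    [0, 0, 0, 0.0012, 0.0012, 0, 1]
  ]
}}

```text
time: 25.2
ee_pos: [0.6482, 0.1762, 0.0894]
eef_rot: [0.999, 0.047, -0.006, -0.007]
ft_force: [-8.2, 3.3, 3.6]
width: 0.0006
```

```bash
python3 - <<'E'
from h import *
s=read_state();F=s["ft_force"];c,s_=np.cos(CUT[2]),np.sin(CUT[2]);f=-np.array([c*F[0]+s_*F[1],-s_*F[0]+c*F[1]]);th=.84
dx=s["ee_pos"][:2]-CUT[:2];x=np.array([c*dx[0]+s_*dx[1],-s_*dx[0]+c*dx[1]])
print(F,f,"tang",f@[np.cos(th),-np.sin(th)],x,"moment",s["torque"],"tau",s["joint_torque"].round(2))
E
```

```text
[-8.20722877  3.29586285  3.58120671] [ 7.91167107 -3.95307184] tang 8.224374073464558 [0.05766001 0.06820475] moment [0.70028274 2.15202073 0.03994957] tau [ 3.730e+00 -7.202e+01 -6.960e+00 -3.788e+01  2.330e+00 -2.290e+00
 -7.000e-02]
```

Peak tangential push read ≈8.2 N (target 7.5, limit 10). Stop here: hold briefly, then back off and rise.

Call:
{"fn": "send_rows", "kwargs": {
  "steps": [
    [0, 0, 0, 0, 0, 0, 1],
    [0, 0, 0, 0, 0, 0, 1],
    [0, 0, 0, 0, 0, 0, 1],
    [0, 0, 0, -0.002, -0.002, 0, 1],
    [0, 0, 0, -0.005, -0.004, 0, 1],
    [0, 0, 0, -0.01, -0.005, 0, 1],
    [0, 0, 0, -0.015, -0.005, 0, 1],
    [0, 0, 0, -0.01, 0, -0.02, 1],
    [0, 0, 0, -0.01, 0, -0.04, 1],
    [0, 0, 0, -0.01, 0, -0.04, 1]
  ]
}}

```text
time: 26.2
ee_pos: [0.5808, 0.1842, 0.1867]
eef_rot: [0.999, 0.046, -0.009, -0.005]
ft_force: [1.6, -0.0, 0.7]
width: 0.0005
```

Call:
{"fn": "send_rows", "kwargs": {
  "steps": [
    [0, 0, 0, -0.02, 0, -0.04, 1],
    [0, 0, 0, -0.04, 0.03, -0.03, 1],
    [0, 0, 0, -0.04, 0.04, -0.02, 1],
    [0, 0, 0, -0.04, 0.04, 0, 1],
    [0, 0, 0, -0.04, 0.04, 0, 1],
    [0, 0, 0, -0.03, 0.04, 0, 1],
    [0, 0, 0, 0, 0.04, 0, 1],
    [0, 0, 0, 0, 0.04, 0, 1],
    [0, 0, 0, 0, 0.04, 0, 1],
    [0, 0, 0, 0, 0.03, 0, 1]
  ]
}}

```text
time: 27.2
ee_pos: [0.4167, -0.1566, 0.2766]
eef_rot: [0.999, 0.049, 0.003, -0.001]
ft_force: [-0.6, -0.3, 0.1]
width: 0.0004
```

```bash
python3 k.py k10 .84; python3 - <<'E'
from h import *
p,d=camera('top');cv2.imwrite('pics/t10f.png',p);cv2.imwrite('pics/t10.png',cv2.resize(p[105:265,215:345],None,fx=3.7,fy=3.7,interpolation=cv2.INTER_CUBIC))
E
```

```text
t 27.2 pos [ 0.4167 -0.1566  0.2766] F [-0.6 -0.3  0.1] w 0.0004
shift [ 0.1596 -0.3398  0.1874] turn [-0.05 -0.39  0.94] shift along target axes [ 0.1553 -0.3425  0.1861]
tcp in cutter [-0.2001 -0.2446]
F in cutter [-0.64 -0.29  0.15]
orange px 67 324.089552238806 282.05970149253733
knob~ [0.6605 0.1775 0.09  ] lever angle from cutter +y cw: 0.7961456721664192 r 0.09793583679883618
tangential push -2.140730976609109
```

View pics/k10.png

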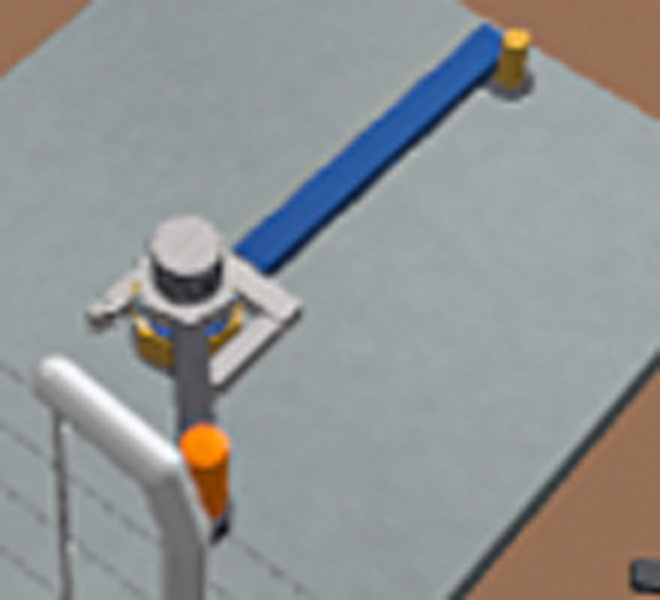

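View pics/t10.png

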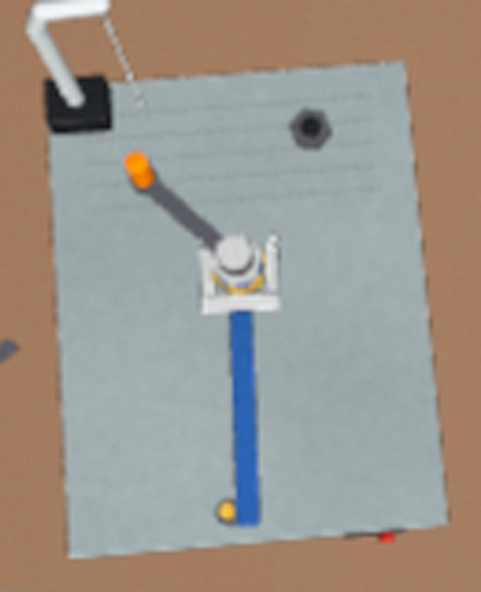

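The handle lies against the pin (crop (232,512)) and the jaw is still round the nut. I'll check the spanner's distance from the nut numerically.

```bash
python3 - <<'E'
from h import *
for n,f,box in(("top","pics/t10f.png",(262,180,300,255)),("scene","pics/k10f.png",(320,200,380,260))):
    im=cv2.imread(f);hsv=cv2.cvtColor(im,cv2.COLOR_BGR2HSV)
    m=(hsv[...,0]>100)&(hsv[...,0]<125)&(hsv[...,1]>150);r=np.zeros_like(m);a,b,c,d=box;r[b:d,a:c]=1;m&=r
    v,u=np.nonzero(m);q=onz(n,np.c_[u,v],.042)[:,:2];mu=q.mean(0);w,V=np.linalg.eigh(np.cov((q-mu).T));ax=V[:,1]*np.sign(V[0,1]);t=(q-mu)@ax
    jaw=mu+ax*(.124+(t.min()+t.max())/2*0);dx=jaw-CUT[:2];c,s=np.cos(CUT[2]),np.sin(CUT[2])
    print(n,m.sum(),"len",np.ptp(t),"jaw-nut in cutter mm",1e3*np.array([c*dx[0]+s*dx[1],-s*dx[0]+c*dx[1]]),"yaw rel",np.arctan2(ax[1],ax[0])-CUT[2])
p,im=0,cv2.imread("pics/k10f.png")
cv2.imwrite("pics/z10.png",cv2.resize(im[230:280,298:348],None,fx=12,fy=12,interpolation=cv2.INTER_CUBIC))
E
```

```text
top 302 len 0.16840537267041977 jaw-nut in cutter mm [0.62988228 0.31154833] yaw rel -0.036859174185101
scene 377 len 0.20325359349619937 jaw-nut in cutter mm [8.06460677 2.54046484] yaw rel -0.027822592324483614
```

View pics/z10.png

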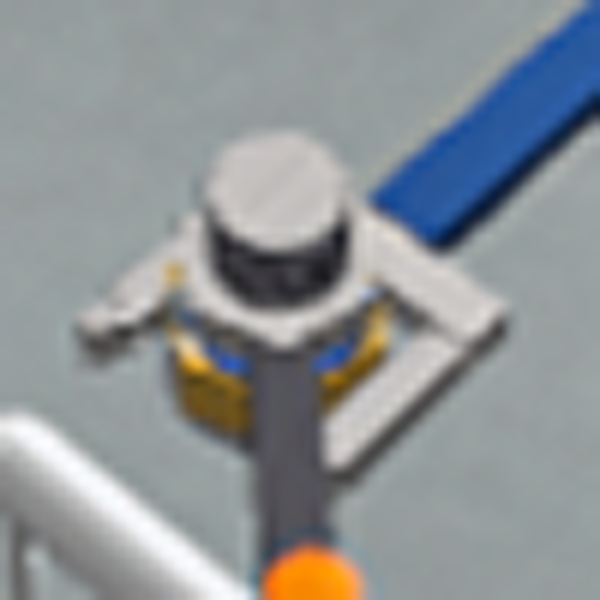

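```bash
python3 -c "
from bench import *
print(read_state()['time']);print(close_job())"
```

```text
27.3
the job is handed in; nothing more can be done
None
```

I slid the blue spanner flat along the bed until it stopped on the brass nut, released it, then pushed the orange lever clockwise with closed fingers. I then backed the arm clear and handed the job in at 27.3 s.

**Last checks**
- **Push:** the peak tangential push at the knob read about 8.2 N, above the 7.5 N aim but under the 10 N limit. The base joint torque agreed with that reading. It implies a washer twist of roughly 0.06 rad.
- **Spanner:** in the top camera its jaw centre is about 0.7 mm from the nut's axis. It is turned 0.04 rad clockwise of the cutter's x, with its handle resting against the brass pin.
- **Surroundings:** the last pictures showed the spare nut in place. I did not measure the other bystanders at the end, but the arm did not go near them. The gripper is clear of everything.

**Checks that disagreed or were not made**
- **Washer twist:** I did not see it in the pictures; it is worked out from the force alone.
- **Spanner in the scene camera:** it gave an offset of about 8 mm. I discounted that because its colour mask gave a 203 mm handle instead of 172 mm, so it must have taken in other blue pixels.
- **Lever angle:** tool-based estimates ran about 0.05 rad above the camera reading (0.80 rad). The knob was partly hidden by the cutter's arm at that point.

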